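# Load the weld fixture with link bars

## Robot

A 6-joint arm with a two-finger parallel gripper is mounted at the origin on the work surface. World frame = base frame: x ahead of the robot, y to its left, z up, the work surface at z = 0. Lengths are in m, angles in rad, forces in N, time in s.
With the tool pointing down it reaches from about 0.275 to 1 m from the base axis. Payload 8.4 kg.
Tool frame: the origin (TCP) lies between the finger pads; the fingertips stand 17 mm ahead of it and the grasp point (between the pads) lies 2 mm behind it; z points along the fingers, y is the line along which they close (so a half turn about z gives the same grasp; the last joint's range is limited). The gripper opens to 85 mm and grips with 20 to 120 N. Pads are 22 mm wide; open, the fingers measure 114 mm over their backs; the gripper's body (76 mm by 85 mm) begins 54 mm behind the grasp point. The pads swing forward as they close: fully open they stand 13 mm farther back than shut.
Start: joints at [1.312, 0.353, 1.633, -0, 1.155, -0.002], TCP at [0.159, 0.605, 0.22] pointing down, gripper open.
Joint ranges: [-2.63, 2.63], [-0.92, 2.1], [0.06, 2.66], [-1.3, 4.44], [0, 2.69], [-3.02, 3.02]. Speed limits (rad/s): [2.22, 2.22, 2.79, 3.14, 3.14, 3.14].

## Interface

Orientations are given as a 3x3 rotation matrix whose columns are the frame's x, y, z axes.
In Python, from workcell import manip gives the robot as it stands.
- The arm moves only by the tool drive_tool, never from a script. Its argument "deltas" is a list of rows, each a list of 5 numbers: the shift along the tool's x, y, z in m, then the turn about the tool's z in degrees, then the opening in per cent of the stroke, from 0 (shut) to 100 (fully open). In form: [[dx, dy, dz, turn, jaw], ...]. A call has 1 to 12 rows; each row is the pose to reach, as a shift and turn from the pose commanded when the call began, along the tool's axes at that moment; what a row does not reach only later rows make up. A row lasts 1/12 s, in which the tool goes at most 41.7 mm and 7.16 degrees, less where a joint would pass 70% of its speed; a pose out of reach is approached as far as the arm can. A call with a gripper value outside its range is refused whole. The fingers move at their own pace and stop on an object; the grip force is fixed at half the most. Time passes only in rows, so rows that repeat a pose let the fingers close. It gives the time, the measured TCP pose, the force, the opening and the grip force at its end, in the units of the state.
- manip.observe(): the state, without advancing time (a new reading comes with each control period).
- manip.capture(name): name is "side" or "top" or "wrist"; returns a dict with "pixels" (400x640x3 uint8, blue, green, red), "z_map" (400x640 float32, m along the optical axis (not along the pixel's ray), 0 where there is no reading), "fovy" (degrees; the focal length in pixels is half the picture's height over the tangent of half this angle, whatever the lens; pixels are square), "cx", "cy" (the principal point, pixels), "world_from_camera" (4x4, takes a point from camera to world coordinates). Camera axes: x right, y down, z forward; pixel columns grow to the right and rows downward; lengths in m; the calibration is good to about 2 mm. The wrist camera is an equidistant fisheye: a pixel r from the principal point sees the ray r / f radians off the axis. A picture is of the moment at which its call begins.
- manip.finish_job(): hands the job in; it is judged then, once.
Trained networks look in a picture, given as the dict that the camera call returned (one of the last four; its "shot" number tells which), for a name from the list of things; names that differ only in an ending like _2 or _b are one class to them, and where a whole thing is asked for, a point or a joint stands for the part that bears it (a point fixed in the world has none). Each returns a list of dicts, best first, with "score" (0 to 1); they miss things now and then, are a little off and sometimes report something else, mostly with a low value. They report only what shows in the picture. A call takes as long as a camera call. They do not tell look-alikes from the thing itself.
- manip.find_in(picture, target): "at" ([x, y, z] in m, in the coordinates of the camera as it stood for that picture, good to about 4 mm: the middle of the surface that is visible of it).
- manip.place_of(picture, target): "at" ([x, y, z] in m, in the coordinates of the camera as it stood for that picture, good to about 4 mm: a listed point, or the origin of a listed thing).
The state is a dict: "t": time; "joint_positions": joint angles; "joint_velocities": joint speeds; "effort": joint torques, N m; "ee_pos": TCP position; "tool_rot": TCP orientation; "force": force on the tool from outside, world axes, zero at the start; "ft_torque": the same for the moment, N m; "grip_width": opening from 0.0 (shut) to 1.0 (fully open); "finger_force": force on a finger pad.
Only numpy, scipy, OpenCV 4.12 (cv2) and the standard library are available. Lean on these libraries where they do the work, as an engineer would, in place of code of your own. Each camera call takes 0.05 s, during which the arm holds its last target. There are 200 camera calls.

## Task

Change over the weld fixture: pull the finished bar (red block) out of its cradle and lay it flat in the yellow tray, then press the red cap of the spray can all the way down and let it spring back up. Next put every blue-block bar from the table into a cradle of its own, centred, pushing it down until it snaps fully home at both ends, with no hard pressing after the snap. Last, swing the red clamp handle over to the far side until it is fully closed; leave the wrench, the mug and the offcut alone.

Things in the scene. Friction and masses are not known exactly. Their poses are not given: they have to be found in the camera images.
- bar1: Loose link bar (three or four are present), 144 mm long, 0.15 to 0.26 kg: a bright round rod, 20 mm diameter, along its own x axis, with a blue square block 50 mm long, 26 x 26 mm across, in the middle. Origin at its centre, 13 mm up when it lies on the table on any of the block's four faces. Both ends alike. Grip it across the block.
- bar2: Loose link bar (three or four are present), 144 mm long, 0.15 to 0.26 kg: a bright round rod, 20 mm diameter, along its own x axis, with a blue square block 50 mm long, 26 x 26 mm across, in the middle. Origin at its centre, 13 mm up when it lies on the table on any of the block's four faces. Both ends alike. Grip it across the block.
- bar3: Loose link bar (three or four are present), 144 mm long, 0.15 to 0.26 kg: a bright round rod, 20 mm diameter, along its own x axis, with a blue square block 50 mm long, 26 x 26 mm across, in the middle. Origin at its centre, 13 mm up when it lies on the table on any of the block's four faces. Both ends alike. Grip it across the block.
- bar4: Loose link bar (three or four are present), 144 mm long, 0.15 to 0.26 kg: a bright round rod, 20 mm diameter, along its own x axis, with a blue square block 50 mm long, 26 x 26 mm across, in the middle. Origin at its centre, 13 mm up when it lies on the table on any of the block's four faces. Both ends alike. Grip it across the block.
- done1: Finished bar, alike in size, mass and frame to the loose bars but with a red block; if present it starts snapped into cradle 1, with its centre within 6 mm of the cradle's point lengthwise. Exactly one of the four finished bars is present. Grip it across the red block and pull it straight up.
- done2: Finished bar, alike in size, mass and frame to the loose bars but with a red block; if present it starts snapped into cradle 2, with its centre within 6 mm of the cradle's point lengthwise. Exactly one of the four finished bars is present. Grip it across the red block and pull it straight up.
- done3: Finished bar, alike in size, mass and frame to the loose bars but with a red block; if present it starts snapped into cradle 3, with its centre within 6 mm of the cradle's point lengthwise. Exactly one of the four finished bars is present. Grip it across the red block and pull it straight up.
- done4: Finished bar, alike in size, mass and frame to the loose bars but with a red block; if present it starts snapped into cradle 4, with its centre within 6 mm of the cradle's point lengthwise. Exactly one of the four finished bars is present. Grip it across the red block and pull it straight up.
- tray: Yellow open tray fixed to the table for the finished bar, 100 mm (its x) by 190 mm (its y), 30 mm high, walls and floor 4 mm; origin under its centre. The bar lies in it along the tray's y axis, centre 17 mm above the table.
- fixture: Grey weld fixture plate fixed to the table, 200 mm (its x) by 372 mm (its y, from -147 to +225 mm), 12 mm thick; origin at table height. On it four cradles side by side, 72 mm apart along y, with yellow sprung jaws, and a red-handled clamp at its +y end. Bars lie along the fixture's x axis, either way round.
- cradle1 (a point): Where the centre of a bar seated in cradle 1 lies: fixture y -108 mm, x 0, 54 mm above the table; axes as the fixture's. All four cradles are alike. Two steel saddles per cradle, 50 mm either side of this point along x, 16 mm long, 14 mm wide, tops 10 mm below it. Between them (within 34 mm in x) nothing stands higher than 22 mm above the table, so fingers reach down beside the block.
- cradle2 (a point): Where the centre of a bar seated in cradle 2 lies: fixture y -36 mm, x 0, 54 mm above the table; axes as the fixture's. All four cradles are alike. At each saddle a pair of sprung jaws with round steel lips 8 mm thick: lip centres 9.5 mm either side (y) and 10.4 mm above this point, tops 15 mm above it. Outsides of the jaws 16 mm from the middle, 20 mm while spread.
- cradle3 (a point): Where the centre of a bar seated in cradle 3 lies: fixture y +36 mm, x 0, 54 mm above the table; axes as the fixture's. All four cradles are alike. A bar laid on the lips rests with its axis about 20 mm above this point. Pushed straight down at its block, the jaws spread at a peak of about 8 to 15 N, then snap over both rods, which sit on the saddles.
- cradle4 (a point): Where the centre of a bar seated in cradle 4 lies: fixture y +108 mm, x 0, 54 mm above the table; axes as the fixture's. All four cradles are alike. A seated bar has no play sideways, but can slide lengthwise: centre it. Lifting it out again takes a pull of about 12 to 22 N.
- clamp (a joint): Hinge of the red-handled toggle clamp on the fixture: 0 = open, the handle leaning 0.6 rad from upright towards the fixture's -x; 1.2 = closed, the handle leaning 0.6 rad towards +x, its steel arm with rubber foot down on the green pad. It stays where it is left; about 2 to 3 N pushed sideways at the grip moves it. Starts near open.
- clamp_tip (a point): Top end of the clamp's red grip: 95 mm from the pivot along the handle; the grip is a round bar of 22 mm diameter over the last 50 mm (and a rounded end 11 mm past this point). Moves with the handle, in the fixture's x-z plane.
- clamp_pivot (a point): The clamp's hinge axis (along the fixture's y), 48 mm above the table, at fixture x 0, y +185 mm. Two upright steel cheeks stand up to 21 mm either side of it (y), up to 58 mm above the table.
- spray_cap (a joint): Travel of the red sprung cap of the anti-spatter spray can, in m: 0 = up, 0.006 = fully down. Needs about 2.5 N to start and 8 N to go fully down; springs back when let go.
- cap_top (a point): Centre of the top of the red cap (28 mm diameter), 168 mm above the table when up; the white and blue can, 54 mm diameter, stands in a fixed green bracket.
- wrench: Wrench lying beyond the bars, 180 mm long; leave it alone.
- mug: Blue mug, 80 mm across and 90 mm tall; leave it alone.
- offcut: Offcut of 40 mm square steel tube, 110 mm long; leave it alone.
Not all that is in view belongs to the job. There is more than one size of the tray; the one meant has the size given above.

How it is judged:
By the outcome, as a careful person would: the job done as asked, in the order asked, and still so for the second after the job is handed in, with the robot touching nothing.
Of bar1, bar2, bar3, bar4 only 3 to 4 are there at a start; the rules pass over those that are not, and their reading is None.
Of done1, done2, done3, done4 only 1 to 1 are there at a start; the rules pass over those that are not, and their reading is None.
At some moment in a run one of bar1, bar2, bar3, bar4 may be knocked a few centimetres aside while the robot is not near it.
Once in a run the grip may slacken for a moment while it holds something.
It also fails if it takes over 192 s, if anything falls off the work surface, if the arm or the gripper's body presses on something with over 40 N, if the wrist force passes 120 N, or if a joint passes its speed limit or range.

## Working session

There is one attempt and no reset: what is moved stays moved. The work goes in short steps, Python scripts to look and compute and a tool call to move; the robot and the scene stay as the last step left them, time stands still between calls to the robot, and variables do not carry over. Pictures are saved under pics/ and viewed, at most 14 in all, crops included, and the job is handed in when it is done.

Besides the shell and the picture viewer there is one more tool, called after "Call:" as name(argument=value, ...) on one line, values as JSON. drive_tool: Moves the arm, as the interface text tells. Its arguments: {"type":"object","properties":{"deltas":{"type":"array","items":{"type":"array","items":{"type":"number"}}}},"required":["deltas"]}

```bash
mkdir -p pics; cat > h.py <<'E'
import numpy as np, cv2
from workcell import manip
np.set_printoptions(precision=4,suppress=True)
def cap(n,save=None):
    p=manip.capture(n)
    if save: cv2.imwrite('pics/'+save,p["pixels"])
    return p
def W(p,a):
    T=np.array(p["world_from_camera"]);return T[:3,:3]@np.array(a)+T[:3,3]
def cloud(p,fish=False):
    z=p["z_map"];h,w=z.shape;f=h/2/np.tan(np.radians(p["fovy"])/2)
    u,v=np.meshgrid(np.arange(w),np.arange(h));x=u-p["cx"];y=v-p["cy"]
    if fish:
        r=np.hypot(x,y)+1e-9;th=r/f;t=np.tan(np.minimum(th,1.5));x=x/r*t;y=y/r*t
    else: x=x/f;y=y/f
    P=np.stack([x*z,y*z,z],-1);T=np.array(p["world_from_camera"])
    P=P@T[:3,:3].T+T[:3,3];P[z==0]=np.nan;return P
E
python3 - <<'E'
from h import *
s=manip.observe();print(s["t"],s["ee_pos"],s["tool_rot"])
for n in("top","side"):
    p=cap(n,n+'0.png')
    print(n,p["fovy"],p["cx"],p["cy"],p["world_from_camera"])
    for t in("bar1","done1","tray","fixture","cradle1","cradle4","clamp_tip","clamp_pivot","cap_top","wrench","mug","offcut"):
        for d in manip.place_of(p,t)[:6]: print(t,round(d["score"],2),W(p,d["at"]))
E
```

```text
0.0 [0.1586 0.604  0.2194] [[-0.9672  0.254  -0.0004]
 [ 0.254   0.9672 -0.0014]
 [-0.     -0.0014 -1.    ]]
top 46.94199735269972 320.9857413107619 197.3815677848172 [[-0.0137 -0.994   0.1089  0.3071]
 [-0.9999  0.0128 -0.0096 -0.0067]
 [ 0.0081 -0.1091 -0.994   1.6541]
 [ 0.      0.      0.      1.    ]]
bar1 0.71 [ 0.4225 -0.383   0.0152]
bar1 0.6 [ 0.5368 -0.1889  0.0145]
bar1 0.52 [ 0.4171 -0.1882  0.0127]
done1 0.72 [0.5124 0.1958 0.0559]
tray 0.97 [ 0.1805 -0.3078 -0.0019]
tray 0.74 [ 0.6678 -0.1905  0.0014]
fixture 0.81 [ 0.5051  0.0863 -0.0001]
cradle1 0.98 [0.5071 0.1192 0.0551]
cradle1 0.93 [ 0.4922 -0.0283  0.0523]
cradle1 0.86 [0.5017 0.0494 0.0601]
cradle1 0.75 [0.513  0.193  0.0532]
cradle4 0.98 [0.5071 0.1192 0.0551]
cradle4 0.93 [ 0.4922 -0.0283  0.0523]
cradle4 0.86 [0.5017 0.0494 0.0601]
cradle4 0.75 [0.513  0.193  0.0532]
clamp_pivot 0.65 [0.5153 0.2685 0.053 ]
clamp_pivot 0.57 [ 0.6683 -0.1915 -0.0014]
cap_top 0.45 [0.4638 0.4213 0.1677]
wrench 0.5 [ 0.7521  0.1189 -0.003 ]
mug 0.7 [ 0.7762 -0.0478  0.0007]
offcut 0.87 [ 0.6591 -0.4371  0.002 ]
side 56.4759339982
[... 328 characters left out ...]
 0.95 [ 0.6664 -0.1893 -0.0013]
tray 0.73 [ 0.1802 -0.3067  0.0015]
fixture 0.74 [ 0.4974  0.0835 -0.0013]
cradle1 0.97 [0.5045 0.1223 0.0523]
cradle1 0.93 [0.5005 0.0502 0.0505]
cradle1 0.89 [ 0.4936 -0.018   0.0517]
cradle1 0.6 [0.5109 0.1943 0.0561]
cradle1 0.34 [ 0.4148 -0.3853  0.0169]
cradle4 0.97 [0.5045 0.1223 0.0523]
cradle4 0.93 [0.5005 0.0502 0.0505]
cradle4 0.89 [ 0.4936 -0.018   0.0517]
cradle4 0.6 [0.5109 0.1943 0.0561]
cradle4 0.34 [ 0.4148 -0.3853  0.0169]
clamp_tip 0.98 [0.4787 0.2756 0.1328]
clamp_pivot 0.83 [0.5139 0.2708 0.0486]
cap_top 0.6 [0.4673 0.418  0.1689]
wrench 0.64 [ 0.749   0.1155 -0.0017]
mug 0.69 [ 0.7849 -0.0468 -0.0013]
offcut 0.65 [ 0.656  -0.4467 -0.0016]
```

View pics/top0.png

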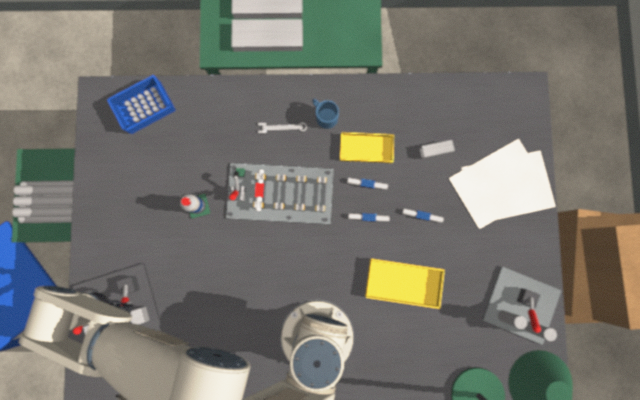

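View pics/side0.png

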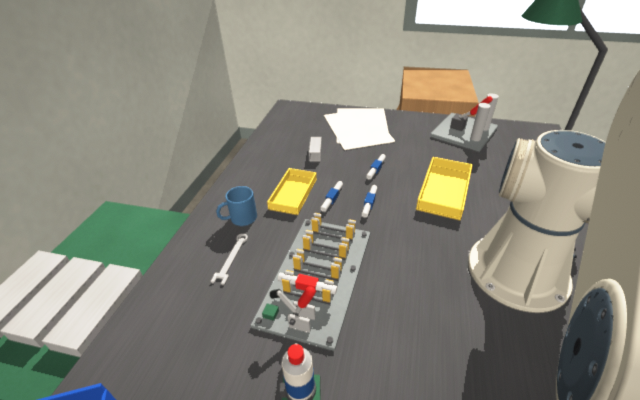

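The three blue bars lie right of the fixture: top view px (367,183), (369,217), (423,215). The red-block bar is in cradle 4 at px (259,190), and the can is at (191,203). The small tray at px (367,147) measures about 196×107 mm, so it is the right one; the one at (405,283) is too large. Next I'll refine yaws and positions from depth.

```bash
cat >> h.py <<'E'
def rect(P,m):
    q=P[m][:,:2].astype(np.float32);(c,s,a)=cv2.minAreaRect(q*1000);return np.array(c)/1000,np.array(s),a,len(q)
def pca(P,m):
    q=P[m][:,:2];c=(q.max(0)+q.min(0))/2;w,v=np.linalg.eigh(np.cov(q.T));a=v[:,1];n=v[:,0]
    e=(q-q.mean(0))@a;g=(q-q.mean(0))@n;e=np.percentile(e,[1,99]);g=np.percentile(g,[1,99])
    return q.mean(0)+a*e.mean()+n*g.mean(),np.degrees(np.arctan2(a[1],a[0]))%180,e[1]-e[0],g[1]-g[0],len(q)
def near(P,c,r): return np.hypot(P[...,0]-c[0],P[...,1]-c[1])<r
def go(x,y,z,yaw,off=0):
    """tool yaw = world angle (deg) wanted for tool x axis (mod 180)"""
    s=manip.observe();R=np.array(s["tool_rot"]);d=R.T@(np.array([x,y,z])-s["ee_pos"])
    cur=np.degrees(np.arctan2(R[1,0],R[0,0]))
    t=-(yaw-cur);t=(t+90)%180-90
    print("go",d,"turn",t,"alt",t-180*np.sign(t),"q6",s["joint_positions"][5])
E
python3 - <<'E'
from h import *
p=cap("top");P=cloud(p);hsv=cv2.cvtColor(p["pixels"],cv2.COLOR_BGR2HSV);Z=P[...,2]
for c in((.42,-.385),(.537,-.187),(.416,-.19)):
    m=near(P,c,.09)&(Z>.007)&(Z<.04)&((hsv[...,2]>110)|(hsv[...,0]>100)&(hsv[...,1]>120))
    print("bar",*pca(P,m))
m=near(P,(.505,.086),.23)&(Z>.006)&(Z<.018);print("fix",*rect(P,m))
Y=(abs(hsv[...,0]-27)<8)&(hsv[...,1]>120)
for c in((.667,-.19),(.18,-.307)): print("tray",*rect(P,near(P,c,.18)&Y))
R=((hsv[...,0]<8)|(hsv[...,0]>172))&(hsv[...,1]>130)
print("done",*pca(P,R&near(P,(.512,.195),.05)&(Z<.08)))
print("cap",*pca(P,R&near(P,(.465,.42),.03)&(Z>.15)),np.median(Z[R&near(P,(.465,.42),.03)]))
go(.512,.195,.2,-4.8)
E
```

```text
bar [ 0.4065 -0.3787] 75.53865695668644 0.14137461844929117 0.056691575491598464 264
bar [ 0.5628 -0.2014] 62.55421346219665 0.13654708595927628 0.11387954343310658 305
bar [ 0.4144 -0.189 ] 85.72050797155183 0.14301970467268316 0.02533864099723296 256
fix [0.5067 0.087 ] [449.3738 458.4683] 13.74246597290039 4512
tray [ 0.6672 -0.1891] [181.9235  98.1425] 88.2998275756836 886
tray [ 0.1876 -0.2857] [202.6143 123.0103] 80.90782165527344 1868
done [0.5108 0.1948] 173.216588738814 0.04538170493597794 0.025838731656742095 110
cap [0.4639 0.4192] 74.22316516727746 0.0255807703802167 0.021178603387046475 52 0.16727990502799905
go [-0.4457 -0.3064  0.0201] turn -9.914176487333634 alt 170.08582351266637 q6 -0.002387831479644012
```

Call:
drive_tool(deltas=[[-0.446,-0.306,0,-9.9,60],[-0.446,-0.306,0,-9.9,60],[-0.446,-0.306,0,-9.9,60],[-0.446,-0.306,0,-9.9,60],[-0.446,-0.306,0,-9.9,60],[-0.446,-0.306,0,-9.9,60],[-0.446,-0.306,0,-9.9,60],[-0.446,-0.306,0,-9.9,60],[-0.446,-0.306,0,-9.9,60],[-0.446,-0.306,0,-9.9,60],[-0.446,-0.306,0,-9.9,60],[-0.446,-0.306,0,-9.9,60]])

```text
t: 2.35
ee_pos: [0.4868, 0.2244, 0.2204]
tool_rot: [[-0.996, 0.084, 0.001], [0.084, 0.996, 0.0], [-0.001, 0.0, -1.0]]
force: [0.4, 0.2, -0.8]
grip_width: 0.599
finger_force: 0.0
```

Call:
drive_tool(deltas=[[0,0,0.02,0,60],[0,0,0.02,0,60],[0,0,0.02,0,60]])

```text
t: 2.6
ee_pos: [0.4848, 0.2257, 0.1994]
tool_rot: [[-0.996, 0.085, -0.002], [0.085, 0.996, -0.001], [0.002, -0.001, -1.0]]
force: [0.0, 0.5, 0.4]
grip_width: 0.602
finger_force: 0.0
```

```bash
python3 - <<'E'
from h import *
s=manip.observe();print(s["t"],s["ee_pos"],s["force"],s["grip_width"],s["joint_positions"])
p=cap("wrist","w1.png");t=cap("top")
print(p["fovy"],p["cx"],p["cy"])
for q in (p,t):
  for n in("bar1","done1","fixture","cradle1","clamp_tip","clamp_pivot","cap_top","tray"):
    for d in manip.place_of(q,n)[:5]: print(n,round(d["score"],2),W(q,d["at"]))
P=cloud(p,True);hsv=cv2.cvtColor(p["pixels"],cv2.COLOR_BGR2HSV);Z=P[...,2]
R=((hsv[...,0]<8)|(hsv[...,0]>172))&(hsv[...,1]>130)
m=R&near(P,(.511,.195),.045)&(Z<.075);print("done",*pca(P,m),np.nanpercentile(Z[m],[5,50,95]))
Y=(abs(hsv[...,0]-22)<10)&(hsv[...,1]>100)&(Z>.05)&(Z<.08)&near(P,(.505,.09),.2)
n,l,st,ce=cv2.connectedComponentsWithStats(Y.astype(np.uint8))
for i in range(1,n):
    if st[i,4]>25: print("jaw",P[l==i].mean(0),st[i,4])
go(.511,.195,.058,-4.8)
E
```

```text
2.6 [0.4848 0.2257 0.1994] [0.031  0.4695 0.4018] 0.6017113231581698 [ 0.4326  0.2368  1.8454  0.0004  1.0619 -1.0531]
65.70646984690485 322.3408982987787 202.70625489923478
bar1 0.68 [ 0.5403 -0.1898  0.0117]
bar1 0.65 [ 0.4169 -0.1917  0.0092]
done1 0.89 [0.5114 0.1958 0.0564]
done1 0.63 [0.5026 0.0859 0.0007]
fixture 0.95 [0.5073 0.0872 0.0009]
fixture 0.52 [0.5162 0.2725 0.046 ]
cradle1 0.78 [0.5133 0.195  0.0533]
cradle1 0.77 [ 0.4947 -0.0178  0.0527]
cradle1 0.58 [0.5022 0.0505 0.0484]
cradle1 0.58 [0.5088 0.1219 0.0552]
clamp_tip 0.95 [0.4802 0.2743 0.1352]
clamp_pivot 0.89 [0.5182 0.2766 0.0443]
cap_top 0.82 [0.4607 0.4205 0.1694]
tray 0.85 [ 0.6726 -0.1864 -0.0046]
tray 0.77 [ 0.1824 -0.3077 -0.0055]
tray 0.46 [ 0.5056  0.0868 -0.0015]
bar1 0.77 [ 0.4183 -0.1882  0.0149]
bar1 0.72 [ 0.5385 -0.1864  0.0158]
bar1 0.58 [ 0.4217 -0.381   0.0138]
done1 0.66 [0.5116 0.1964 0.0595]
done1 0.3 [ 0.419  -0.3814  0.0143]
fixture 0.56 [ 0.5054  0.0864 -0.0004]
cradle1 0.93 [ 0.4956 -0.0229  0.0502]
cradle1 0.69 [0.5066 0.1186 0.0551]
cradle1 0.64 [0.5108 0.1948 0.0516]
clamp_pivot 0.85 [0.5165 0.2674 0.0555]
cap_top 0.57 [ 0.7769 -0.047   0.003 ]
cap_top 0.45 [0.4653 0.4177 0.1673]
tray 0.89 [ 0.6723 -0.1918 -0.0026]
tray 0.73 [ 0.181  -0.3078 -0.0003]
done [0.5125 0.195 ] 174.35701919001713 0.047789266009423556 0.025090715212356576 1215 [0.0635 0.0663 0.0675]
jaw [0.4611 0.2123 0.0647] 53
jaw [0.4571 0.1411 0.0606] 113
jaw [0.453  0.0693 0.0598] 129
jaw [ 0.4479 -0.0023  0.0593] 117
jaw [ 0.5465 -0.009   0.059 ] 110
jaw [0.5515 0.0628 0.06  ] 103
jaw [0.5514 0.1346 0.0591] 51
jaw [0.559  0.2058 0.0625] 45
go [-0.0278 -0.0289  0.1421] turn -0.021167494377436924 alt 179.97883250562256 q6 -1.0537017634173917
```

View pics/w1.png

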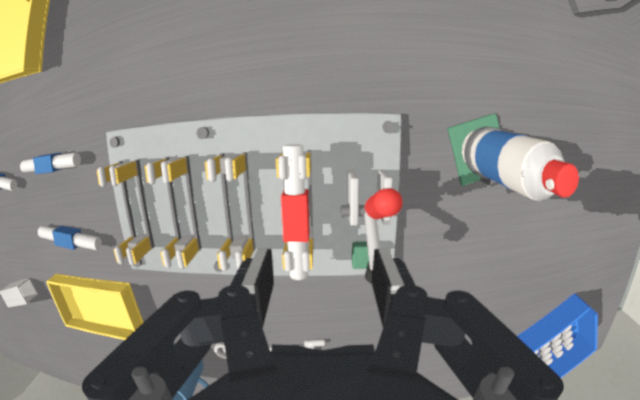

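The picture shows the red block at px (295,215) with the handle grip at (383,204), and the neighbouring slots clear. I'll grasp and lift.

Call:
drive_tool(deltas=[[-0.0288,-0.029,0.04,0,60],[-0.0288,-0.029,0.08,0,60],[-0.0288,-0.029,0.11,0,60],[-0.0288,-0.029,0.13,0,60],[-0.0288,-0.029,0.142,0,60],[-0.0288,-0.029,0.142,0,60],[-0.0288,-0.029,0.142,0,0],[-0.0288,-0.029,0.142,0,0],[-0.0288,-0.029,0.142,0,0],[-0.0288,-0.029,0.142,0,0],[-0.0288,-0.029,0.142,0,0],[-0.0288,-0.029,0.142,0,0]])

```text
t: 4.5
ee_pos: [0.5123, 0.1951, 0.0588]
tool_rot: [[-0.996, 0.084, 0.001], [0.084, 0.996, 0.0], [-0.001, 0.001, -1.0]]
force: [0.0, 0.2, 1.1]
grip_width: 0.003
finger_force: 0.0
```

Call:
drive_tool(deltas=[[0,0,-0.005,0,0],[0,0,-0.01,0,0],[0,0,-0.015,0,0],[0,0,-0.02,0,0],[0,0,-0.03,0,0],[0,0,-0.05,0,0],[0,0,-0.08,0,0],[0,0,-0.1,0,0],[0,0,-0.12,0,0],[0,0,-0.12,0,0]])

```text
t: 5.33
ee_pos: [0.5142, 0.1958, 0.1829]
tool_rot: [[-0.996, 0.084, 0.006], [0.084, 0.996, 0.002], [-0.006, 0.003, -1.0]]
force: [0.6, 1.3, -1.0]
grip_width: -0.0
finger_force: 0.0
```

```bash
python3 - <<'E'
from h import *
s=manip.observe();print(s["t"],s["ee_pos"],s["force"],s["grip_width"],s["finger_force"])
p=cap("wrist","w2.png");P=cloud(p,True);Z=P[...,2];hsv=cv2.cvtColor(p["pixels"],cv2.COLOR_BGR2HSV)
R=((hsv[...,0]<8)|(hsv[...,0]>172))&(hsv[...,1]>130)
m=R&near(P,s["ee_pos"],.045);print("held",*pca(P,m),np.nanmedian(Z[m]))
# fixture frame from empty cradle jaws
Y=(abs(hsv[...,0]-22)<10)&(hsv[...,1]>100)&(Z>.05)&(Z<.08)&near(P,(.505,.09),.2)
n,l,st,ce=cv2.connectedComponentsWithStats(Y.astype(np.uint8))
for i in range(1,n):
    if st[i,4]>25: print("jaw",P[l==i].mean(0),st[i,4])
for q in (p,cap("side")):
  for nme in("tray","bar1","cradle1"):
    for d in manip.place_of(q,nme)[:5]: print(nme,round(d["score"],2),W(q,d["at"]))
go(.668,-.19,.18,-1.7);go(.668,-.19,.18,178.3)
E
```

```text
5.3333 [0.5142 0.1958 0.1829] [ 0.6258  1.2691 -1.0032] -0.00031097760570479073 0.0
held [0.5126 0.1945] 175.9274469798359 0.048202755223181175 0.02464582983173854 1451 0.06634784662897064
jaw [0.4634 0.2121 0.0652] 55
jaw [0.4574 0.1411 0.0614] 120
jaw [0.4591 0.1835 0.0651] 29
jaw [0.4552 0.1115 0.0651] 29
jaw [0.4526 0.0694 0.0597] 153
jaw [ 0.4479 -0.0024  0.0593] 154
jaw [ 0.547  -0.0091  0.0592] 135
jaw [0.5512 0.0625 0.0595] 125
jaw [0.5548 0.1343 0.0609] 89
jaw [0.5617 0.205  0.0657] 28
tray 0.75 [ 0.1835 -0.3089 -0.0034]
bar1 0.79 [ 0.5409 -0.1904  0.014 ]
bar1 0.6 [ 0.4154 -0.1953  0.0086]
cradle1 0.9 [ 0.4917 -0.0197  0.0521]
cradle1 0.81 [0.5015 0.0518 0.0477]
cradle1 0.56 [0.5075 0.1213 0.0549]
tray 0.86 [ 0.1782 -0.3066 -0.0003]
tray 0.84 [ 0.6665 -0.1851  0.0008]
tray 0.49 [ 0.6528 -0.4448 -0.0027]
bar1 0.67 [ 0.5345 -0.1865  0.0108]
bar1 0.57 [ 0.4182 -0.3813  0.0157]
bar1 0.5 [ 0.6684 -0.1884 -0.001 ]
bar1 0.48 [ 0.411  -0.1924  0.0165]
cradle1 0.95 [ 0.4956 -0.0198  0.0513]
cradle1 0.95 [0.5083 0.1902 0.0542]
cradle1 0.91 [0.5007 0.0504 0.051 ]
cradle1 0.87 [0.5058 0.124  0.0537]
go [-0.1884 -0.3702 -0.0029] turn -3.1125099044869557 alt 176.88749009551304 q6 -1.1258061379321689
go [-0.1884 -0.3702 -0.0029] turn -3.1125099044869273 alt 176.88749009551307 q6 -1.1258061379321689
```

View pics/w2.png

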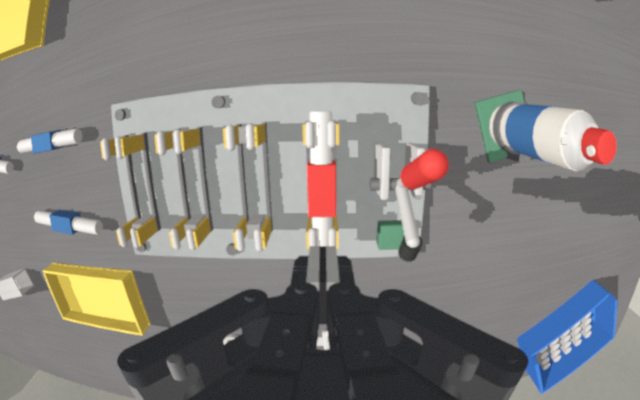

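The fingers closed on air (width 0) and the bar still sits in its cradle. I'll check where the fingertips really are against the reported TCP.

```bash
python3 - <<'E'
from h import *
s=manip.observe();R=np.array(s["tool_rot"]);e=np.array(s["ee_pos"])
p=cap("wrist");T=np.array(p["world_from_camera"]);P=cloud(p,True)
print("cam in tool",R.T@(T[:3,3]-e),"\n",R.T@T[:3,:3])
Q=(P-e)@R
for v in range(240,345,8): print(v,p["z_map"][v,310],Q[v,310],Q[v,335])
t=cap("top","t1.png");PT=cloud(t);Q=(PT-e)@R
f=200/np.tan(np.radians(t["fovy"]/2));T=np.array(t["world_from_camera"]);c=T[:3,:3].T@(e-T[:3,3]);u,v=(int(f*c[0]/c[2]+t["cx"]),int(f*c[1]/c[2]+t["cy"]));print(u,v)
sd=cap("side");T=np.array(sd["world_from_camera"]);f=200/np.tan(np.radians(sd["fovy"]/2))
im=sd["pixels"].copy()
for k,z in enumerate((0,.017)):
    c=T[:3,:3].T@(e+R[:,2]*z-T[:3,3]);cv2.circle(im,(int(f*c[0]/c[2]+sd["cx"]),int(f*c[1]/c[2]+sd["cy"])),2,(0,255,0) if k else (0,255,255),-1)
cv2.imwrite("pics/s1.png",cv2.resize(im[150:350,180:480],None,fx=2.6,fy=2.6))
E
```

```text
cam in tool [ 0.0768 -0.0012 -0.1531] 
 [[ 0.0013 -0.9529 -0.3033]
 [ 1.      0.001   0.0013]
 [-0.0009 -0.3033  0.9529]]
240 0.0 [nan nan nan] [-0.0429  0.0109  0.1087]
248 0.14984712 [ 0.0103 -0.007  -0.017 ] [ 0.0106  0.0051 -0.0176]
256 0.14165218 [ 0.0103 -0.0067 -0.0256] [ 0.0097  0.0049 -0.0245]
264 0.13465166 [ 0.0102 -0.0065 -0.033 ] [ 0.0104  0.0045 -0.0334]
272 0.12791593 [ 0.0102 -0.0062 -0.0401] [ 0.01    0.0043 -0.0397]
280 0.12278242 [ 0.0097 -0.0061 -0.0456] [ 0.0105  0.004  -0.047 ]
288 0.11292308 [ 0.0121 -0.0057 -0.0552] [ 0.0111  0.0037 -0.0538]
296 0.109665126 [ 0.011  -0.0056 -0.059 ] [ 0.011   0.0036 -0.059 ]
304 0.104119755 [ 0.0115 -0.0054 -0.0646] [ 0.0112  0.0034 -0.0643]
312 0.09902281 [ 0.012  -0.0052 -0.0699] [ 0.0115  0.0032 -0.0693]
320 0.092827275 [ 0.0134 -0.005  -0.0759] [ 0.0137  0.0029 -0.0762]
328 0.09099042 [ 0.012  -0.0049 -0.0783] [ 0.0103  0.003  -0.0763]
336 0.09338548 [ 0.0076 -0.0051 -0.0772] [ 0.0094  0.0029 -0.0792]
344 0.09355576 [ 0.0046 -0.0051 -0.0779] [ 0.0057  0.003  -0.079 ]
254 185
```

View pics/s1.png

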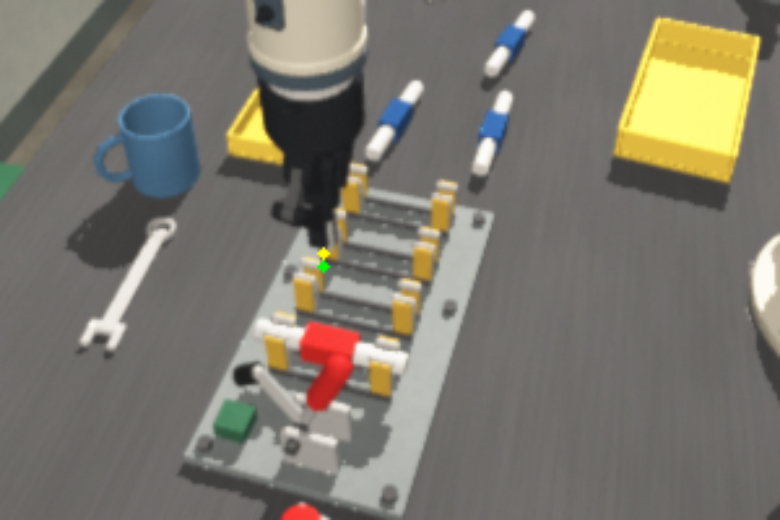

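The side view shows the fingertips about 12 mm behind the reported TCP (yellow dot), not 17 mm ahead of it. Wrist depth agrees, so they closed just above the block (71 mm against its 67 mm top). I'll work with a 29 mm tool offset and regrasp lower.

Call:
drive_tool(deltas=[[0,0,0.02,-0.9,60],[0,0,0.04,-0.9,60],[0,0,0.06,-0.9,60],[0,0,0.08,-0.9,60],[0,0,0.1,-0.9,60],[0,0,0.12,-0.9,60],[0,0,0.135,-0.9,60],[0,0,0.145,-0.9,60],[0,0,0.15,-0.9,60],[0,0,0.15,-0.9,60]])

```text
t: 6.72
ee_pos: [0.5114, 0.1947, 0.0272]
tool_rot: [[-0.998, 0.068, -0.001], [0.068, 0.998, -0.001], [0.001, -0.001, -1.0]]
force: [-0.8, 1.0, -0.6]
grip_width: 0.602
finger_force: 0.0
```

Call:
drive_tool(deltas=[[0,0,0,0,0],[0,0,0,0,0],[0,0,0,0,0],[0,0,0,0,0],[0,0,0,0,0],[0,0,0,0,0]])

```text
t: 7.22
ee_pos: [0.5127, 0.1952, 0.0292]
tool_rot: [[-0.998, 0.068, 0.002], [0.068, 0.998, 0.001], [-0.002, 0.001, -1.0]]
force: [-0.5, -1.6, 7.5]
grip_width: 0.291
finger_force: 59.2
```

Call:
drive_tool(deltas=[[0,0,-0.005,0,0],[0,0,-0.01,0,0],[0,0,-0.015,0,0],[0,0,-0.02,0,0],[0,0,-0.03,0,0],[0,0,-0.05,0,0],[0,0,-0.08,0,0],[0,0,-0.1,0,0],[0,0,-0.12,0,0],[0,0,-0.12,0,0]])

```text
t: 8.05
ee_pos: [0.5146, 0.1958, 0.1533]
tool_rot: [[-0.998, 0.068, 0.007], [0.068, 0.998, 0.003], [-0.007, 0.003, -1.0]]
force: [0.4, -0.2, -1.4]
grip_width: 0.292
finger_force: 61.3
```

```bash
python3 - <<'E'
from h import *
s=manip.observe();print(s["t"],s["ee_pos"],s["force"],s["grip_width"],s["finger_force"])
p=cap("wrist");P=cloud(p,True);Z=P[...,2];hsv=cv2.cvtColor(p["pixels"],cv2.COLOR_BGR2HSV)
R=((hsv[...,0]<8)|(hsv[...,0]>172))&(hsv[...,1]>130)
m=R&near(P,s["ee_pos"],.045);print("held",*pca(P,m),np.nanmedian(Z[m]))
Y=(abs(hsv[...,0]-22)<10)&(hsv[...,1]>100)&(Z>.05)&(Z<.08)&near(P,(.505,.09),.2)
n,l,st,ce=cv2.connectedComponentsWithStats(Y.astype(np.uint8))
for i in range(1,n):
    if st[i,4]>25: print("jaw",P[l==i].mean(0),st[i,4])
for q in (p,):
  for nme in("done1","tray","bar1","cradle1"):
    for d in manip.place_of(q,nme)[:5]: print(nme,round(d["score"],2),W(q,d["at"]))
# tray yaw from top
t=cap("top");PT=cloud(t);h=cv2.cvtColor(t["pixels"],cv2.COLOR_BGR2HSV)
m=near(PT,(.668,-.19),.13)&(abs(h[...,0]-27)<8)&(h[...,1]>120)
print("tray",*rect(PT,m),*pca(PT,m),*rect(PT,m&(PT[...,2]<.012)))
print("tilt",s["tool_rot"])
go(.668,-.19,.14,88.3)
E
```

```text
8.05 [0.5146 0.1958 0.1533] [ 0.4307 -0.1833 -1.351 ] 0.29171271620697525 61.274778842926025
held [0.5139 0.1946] 176.13654300762678 0.048287252503012176 0.025077534534696584 5606 0.190333730949428
jaw [0.4579 0.1409 0.0619] 138
jaw [0.4555 0.1115 0.0653] 41
jaw [0.4525 0.0693 0.0604] 161
jaw [0.4506 0.0394 0.0652] 28
jaw [ 0.4477 -0.0024  0.0596] 152
jaw [ 0.544  -0.0356  0.0519] 29
jaw [ 0.547  -0.0092  0.0601] 122
jaw [0.5502 0.0625 0.0601] 120
jaw [0.5558 0.1341 0.0609] 108
jaw [0.5553 0.1047 0.0656] 27
done1 0.75 [0.5119 0.1949 0.1811]
tray 0.81 [ 0.1821 -0.305  -0.0031]
bar1 0.94 [ 0.5399 -0.1914  0.0111]
bar1 0.64 [ 0.4202 -0.1935  0.0072]
cradle1 0.89 [0.4998 0.0535 0.0518]
cradle1 0.84 [ 0.4957 -0.0198  0.0532]
cradle1 0.79 [0.5056 0.1203 0.0544]
tray [ 0.6655 -0.195 ] [191.4446  97.214 ] 86.46455383300781 874 [ 0.6668 -0.172 ] 84.9515855313407 0.14260483001075008 0.08496807387539274 874 [ 0.6677 -0.1954] [191.6078  87.0002] 85.83846282958984 837
tilt [[-0.9976  0.0682  0.0072]
 [ 0.0682  0.9977  0.0025]
 [-0.007   0.003  -1.    ]]
go [-0.1828 -0.3729  0.007 ] turn 87.78515300480177 alt -92.21484699519823 q6 -1.1414501456046817
```

Call:
drive_tool(deltas=[[-0.183,-0.373,0.007,89.6,0],[-0.183,-0.373,0.007,89.6,0],[-0.183,-0.373,0.007,89.6,0],[-0.183,-0.373,0.007,89.6,0],[-0.183,-0.373,0.007,89.6,0],[-0.183,-0.373,0.007,89.6,0],[-0.183,-0.373,0.007,89.6,0],[-0.183,-0.373,0.007,89.6,0],[-0.183,-0.373,0.007,89.6,0],[-0.183,-0.373,0.007,89.6,0],[-0.183,-0.373,0.007,89.6,0],[-0.183,-0.373,0.007,89.6,0]])

```text
t: 9.35
ee_pos: [0.6688, -0.1924, 0.139]
tool_rot: [[0.007, 1.0, -0.002], [1.0, -0.007, 0.0], [0.0, -0.002, -1.0]]
force: [-0.3, 0.1, -1.4]
grip_width: 0.292
finger_force: 61.2
```

```bash
python3 - <<'E'
from h import *
s=manip.observe();print(s["t"],s["ee_pos"],s["grip_width"],s["finger_force"],s["joint_positions"])
p=cap("wrist")
for nme in("done1","tray","bar1"):
    for d in manip.place_of(p,nme)[:5]: print(nme,round(d["score"],2),W(p,d["at"]))
P=cloud(p,True);h=cv2.cvtColor(p["pixels"],cv2.COLOR_BGR2HSV)
m=near(P,(.668,-.19),.13)&(abs(h[...,0]-25)<8)&(h[...,1]>120)&(P[...,2]<.05)
print("tray",*rect(P,m),*rect(P,m&(P[...,2]<.01)))
go(.667,-.191,-.003,86.5)
E
```

```text
9.35 [ 0.6688 -0.1924  0.139 ] 0.2922565268945482 61.22107744216919 [-0.2821  0.5383  1.5337 -0.0003  1.0716 -0.2751]
done1 0.89 [ 0.6642 -0.1933  0.1641]
tray 0.97 [ 0.1804 -0.3091 -0.0038]
tray 0.45 [ 0.7813 -0.0431 -0.0033]
bar1 0.86 [ 0.5436 -0.192   0.0128]
bar1 0.82 [ 0.4147 -0.3819  0.0115]
bar1 0.59 [ 0.4149 -0.1935  0.0076]
tray [ 0.6698 -0.173 ] [107.6635 159.4054] 0.47714167833328247 6233 [ 0.67   -0.1729] [149.7418 110.8724] 86.8543701171875 5458
go [-0.0016 -0.0012  0.143 ] turn 3.9117723101912105 alt -176.08822768980878 q6 -0.28547188985102157
```

Call:
drive_tool(deltas=[[-0.001,-0.002,0.03,3.5,0],[-0.001,-0.002,0.06,3.5,0],[-0.001,-0.002,0.09,3.5,0],[-0.001,-0.002,0.11,3.5,0],[-0.001,-0.002,0.125,3.5,0],[-0.001,-0.002,0.135,3.5,0],[-0.001,-0.002,0.14,3.5,0],[-0.001,-0.002,0.142,3.5,0],[-0.001,-0.002,0.142,3.5,0]])

```text
t: 10.3
ee_pos: [0.6676, -0.1908, -0.0004]
tool_rot: [[0.058, 0.998, 0.001], [0.998, -0.058, -0.0], [-0.0, 0.001, -1.0]]
force: [-0.3, -0.0, -2.1]
grip_width: 0.29
finger_force: 61.3
```

Call:
drive_tool(deltas=[[0,0,0,0,45],[0,0,0,0,45],[0,0,0,0,45],[0,0,-0.02,0,45],[0,0,-0.05,0,45],[0,0,-0.08,0,60],[0,0,-0.12,0,60],[0,0,-0.15,0,60],[0,0,-0.18,0,60],[0,0,-0.22,0,60],[0,0,-0.22,0,60]])

```text
t: 11.22
ee_pos: [0.671, -0.1919, 0.2288]
tool_rot: [[0.059, 0.998, 0.012], [0.998, -0.058, -0.004], [-0.003, 0.013, -1.0]]
force: [1.0, -0.7, 0.8]
grip_width: 0.601
finger_force: 0.0
```

```bash
python3 - <<'E'
from h import *
s=manip.observe();print(s["t"],s["ee_pos"],s["grip_width"],s["force"])
p=cap("wrist","w3.png")
for nme in("done1","tray","bar1"):
    for d in manip.place_of(p,nme)[:5]: print(nme,round(d["score"],2),W(p,d["at"]))
go(.4645,.419,.2,176)
E
```

```text
11.2167 [ 0.671  -0.1919  0.2288] 0.6010662822826813 [ 1.0206 -0.6821  0.8396]
done1 0.76 [ 0.6618 -0.1928  0.0187]
tray 0.86 [ 0.1821 -0.311  -0.0032]
tray 0.64 [ 0.6693 -0.1882 -0.0026]
bar1 0.97 [ 0.417  -0.193   0.0058]
bar1 0.65 [ 0.4155 -0.3843  0.0106]
bar1 0.59 [ 0.5427 -0.1932  0.0135]
go [ 0.5968 -0.2374  0.0189] turn -89.3593928250367 alt 90.6406071749633 q6 -0.2220911359302958
```

View pics/w3.png

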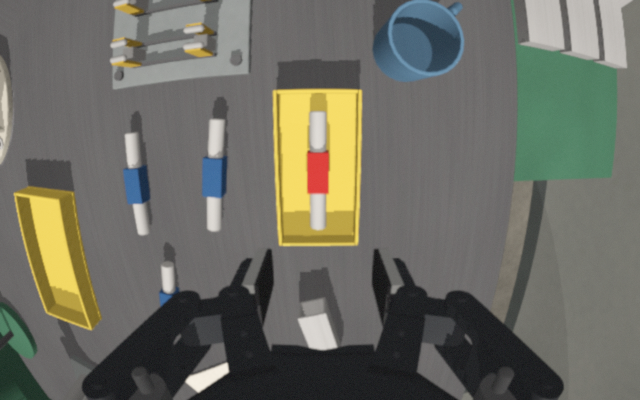

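The finished bar lies flat in the small tray (px 318,170). Next is the spray can, with the fingers shut.

Call:
drive_tool(deltas=[[0.597,-0.237,0.005,0,0],[0.597,-0.237,0.005,0,0],[0.597,-0.237,0.005,0,0],[0.597,-0.237,0.005,0,0],[0.597,-0.237,0.005,0,0],[0.597,-0.237,0.005,0,0],[0.597,-0.237,0.005,0,0],[0.597,-0.237,0.005,0,0],[0.597,-0.237,0.005,0,0],[0.597,-0.237,0.005,0,0],[0.597,-0.237,0.005,0,0],[0.597,-0.237,0.005,0,0]])

```text
t: 12.42
ee_pos: [0.5082, 0.2853, 0.2136]
tool_rot: [[0.059, 0.998, -0.002], [0.998, -0.059, -0.001], [-0.001, -0.002, -1.0]]
force: [1.5, 0.2, -0.2]
grip_width: -0.004
finger_force: 0.0
```

```bash
python3 - <<'E'
from h import *
s=manip.observe();print(s["t"],s["ee_pos"],s["joint_positions"])
p=cap("wrist")
for q in(p,cap("side")):
  for d in manip.place_of(q,"cap_top")[:3]: print(round(d["score"],2),W(q,d["at"]))
P=cloud(p,True);h=cv2.cvtColor(p["pixels"],cv2.COLOR_BGR2HSV);R=((h[...,0]<8)|(h[...,0]>172))&(h[...,1]>130)
m=R&near(P,(.465,.419),.03)&(P[...,2]>.16);print(*pca(P,m),np.median(P[m][:,2]))
go(.465,.419,.19,86.7)
E
```

```text
12.4167 [0.5082 0.2853 0.2136] [ 0.5089  0.2957  1.7305 -0.      1.1181  0.5675]
0.89 [0.4629 0.4212 0.1701]
0.51 [0.5159 0.2749 0.0436]
0.56 [0.4654 0.4158 0.1646]
[0.466  0.4185] 140.41949363142803 0.02543978656909187 0.024416417016863003 1209 0.16711726639132254
go [ 0.1318 -0.0511  0.0235] turn 0.10664154056212283 alt -179.89335845943788 q6 0.5635332470749116
```

Call:
drive_tool(deltas=[[0.132,-0.0505,0,0,0],[0.132,-0.0505,0,0,0],[0.132,-0.0505,0,0,0],[0.132,-0.0505,0,0,0],[0.132,-0.0505,0.02,0,0],[0.132,-0.0505,0.035,0,0],[0.132,-0.0505,0.042,0,0],[0.132,-0.0505,0.046,0,0],[0.132,-0.0505,0.046,0,0]])

```text
t: 13.37
ee_pos: [0.4676, 0.4173, 0.1681]
tool_rot: [[0.06, 0.998, -0.001], [0.998, -0.06, -0.001], [-0.002, -0.001, -1.0]]
force: [-0.4, -0.4, 0.1]
grip_width: 0.0
finger_force: 0.0
```

```bash
python3 - <<'E'
from h import *
s=manip.observe();print(s["t"],s["ee_pos"],s["force"]);go(.4655,.419,.156,86.7)
E
```

```text
13.3667 [0.4676 0.4173 0.1681] [-0.3824 -0.3845  0.1425]
go [ 0.0016 -0.0022  0.0121] turn -0.13281505181167574 alt 179.8671849481883 q6 0.7863074944292425
```

Call:
drive_tool(deltas=[[0.001,-0.002,0.005,0,0],[0.001,-0.002,0.009,0,0],[0.001,-0.002,0.012,0,0],[0.001,-0.002,0.014,0,0],[0.001,-0.002,0.016,0,0],[0.001,-0.002,0.016,0,0]])

```text
t: 13.87
ee_pos: [0.4657, 0.4198, 0.1534]
tool_rot: [[0.058, 0.998, 0.0], [0.998, -0.058, 0.0], [0.0, 0.0, -1.0]]
force: [-0.5, -2.3, 4.8]
grip_width: 0.003
finger_force: 2.7
```

Call:
drive_tool(deltas=[[0,0,0.001,0,0],[0,0,0.002,0,0],[0,0,0.003,0,0],[0,0,0.004,0,0],[0,0,0.004,0,0]])

```text
t: 14.28
ee_pos: [0.4658, 0.4199, 0.1508]
tool_rot: [[0.058, 0.998, 0.001], [0.998, -0.058, 0.0], [0.0, 0.001, -1.0]]
force: [-2.3, -2.9, 13.5]
grip_width: 0.004
finger_force: 6.6
```

Call:
drive_tool(deltas=[[0,0,0.001,0,0],[0,0,0.002,0,0],[0,0,0.002,0,0]])

```text
t: 14.53
ee_pos: [0.4659, 0.4199, 0.1506]
tool_rot: [[0.058, 0.998, 0.001], [0.998, -0.058, 0.001], [0.001, 0.001, -1.0]]
force: [-6.8, -8.4, 27.9]
grip_width: 0.001
finger_force: 13.9
```

Call:
drive_tool(deltas=[[0,0,-0.01,0,0],[0,0,-0.03,0,0],[0,0,-0.06,0,0],[0.2,0,-0.07,0,50],[-0.5,0.03,-0.07,0,50],[-0.5,0.03,-0.07,0,50],[-0.6,0.05,-0.07,0,50],[-0.6,0.05,-0.07,0,50],[-0.6,0.05,-0.07,0,50],[-0.6,0.05,-0.07,0,50],[-0.6,0.05,-0.07,0,50],[-0.6,0.05,-0.07,0,50]])

```text
t: 15.53
ee_pos: [0.4729, 0.1264, 0.2137]
tool_rot: [[0.058, 0.998, 0.001], [0.998, -0.058, 0.0], [0.0, 0.001, -1.0]]
force: [0.8, -0.4, -0.1]
grip_width: 0.502
finger_force: 0.0
```

```bash
python3 - <<'E'
from h import *
s=manip.observe();print(s["t"],s["ee_pos"],s["joint_positions"])
p=cap("wrist","w4.png");P=cloud(p,True);Z=P[...,2];hsv=cv2.cvtColor(p["pixels"],cv2.COLOR_BGR2HSV)
for q in (p,cap("top")):
  for nme in("bar1","cradle1","clamp_pivot","cap_top"):
    for d in manip.place_of(q,nme)[:5]: print(nme,round(d["score"],2),W(q,d["at"]))
B=(abs(hsv[...,0]-110)<12)&(hsv[...,1]>130)&(Z>.005)&(Z<.04)
n,l,st,ce=cv2.connectedComponentsWithStats(B.astype(np.uint8))
for i in range(1,n):
    if st[i,4]>80: print("blue",*pca(P,l==i),np.median(Z[l==i]))
Y=(abs(hsv[...,0]-22)<10)&(hsv[...,1]>100)&(Z>.05)&(Z<.08)&near(P,(.505,.09),.2)
n,l,st,ce=cv2.connectedComponentsWithStats(Y.astype(np.uint8))
for i in range(1,n):
    if st[i,4]>25: print("jaw",P[l==i].mean(0),st[i,4])
go(.54,-.19,.15,86)
E
```

```text
15.5333 [0.4729 0.1264 0.2137] [0.2581 0.1476 1.9232 0.0001 1.0701 0.3162]
cradle1 0.86 [0.5042 0.0505 0.051 ]
cradle1 0.86 [0.5072 0.1218 0.0527]
cradle1 0.86 [0.5139 0.1916 0.058 ]
cradle1 0.66 [ 0.4925 -0.0158  0.053 ]
cradle1 0.63 [ 0.6691 -0.1865 -0.0064]
clamp_pivot 0.97 [0.5194 0.2715 0.0466]
bar1 0.68 [ 0.4213 -0.3813  0.0138]
bar1 0.56 [ 0.5376 -0.1886  0.0109]
bar1 0.55 [ 0.4203 -0.1895  0.0127]
cradle1 0.8 [ 0.4938 -0.0262  0.0553]
cradle1 0.78 [0.5118 0.1947 0.0548]
cradle1 0.67 [0.4998 0.0505 0.0558]
cradle1 0.55 [0.5076 0.1191 0.0577]
clamp_pivot 0.59 [0.5166 0.2706 0.0512]
cap_top 0.58 [0.4649 0.421  0.1695]
jaw [0.4634 0.2124 0.0652] 35
jaw [0.561  0.2054 0.0654] 27
jaw [0.4585 0.1411 0.061 ] 80
jaw [0.5562 0.1343 0.0612] 81
jaw [0.4535 0.0691 0.0604] 113
jaw [0.552  0.0626 0.0598] 110
jaw [ 0.4486 -0.0024  0.0596] 121
go [-0.315   0.0848  0.0633] turn 0.7514237573357292 alt -179.24857624266429 q6 0.32019281112900905
```

View pics/w4.png

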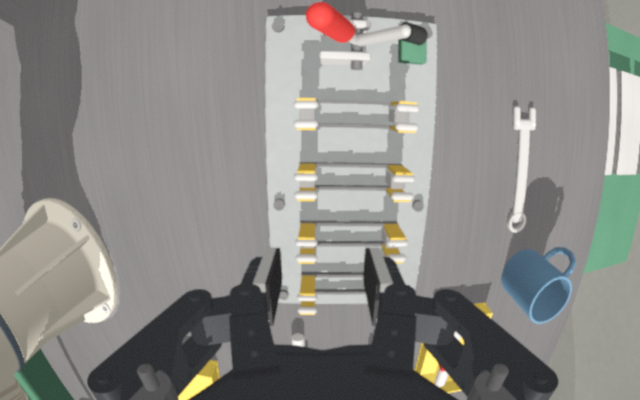

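The can cap is back up and no fourth bar shows. The fixture is at yaw about -4°, and the clamp is still open (px 330,20). Going to the nearest bar.

Call:
drive_tool(deltas=[[-0.315,0.085,0.05,0,60],[-0.315,0.085,0.05,0,60],[-0.315,0.085,0.05,0,60],[-0.315,0.085,0.05,0,60],[-0.315,0.085,0.05,0,60],[-0.315,0.085,0.05,0,60],[-0.315,0.085,0.05,0,60],[-0.315,0.085,0.05,0,60],[-0.315,0.085,0.05,0,60],[-0.315,0.085,0.05,0,60],[-0.315,0.085,0.05,0,60]])

```text
t: 16.95
ee_pos: [0.5396, -0.1905, 0.1631]
tool_rot: [[0.058, 0.998, -0.001], [0.998, -0.058, 0.001], [0.001, -0.001, -1.0]]
force: [-0.5, -0.2, 0.7]
grip_width: 0.598
finger_force: 0.0
```

```bash
cat >> h.py <<'E'
def bars(p):
    P=cloud(p,True);Z=P[...,2];hsv=cv2.cvtColor(p["pixels"],cv2.COLOR_BGR2HSV)
    B=(abs(hsv[...,0]-110)<12)&(hsv[...,1]>130)&(Z>.02)&(Z<.1)
    n,l,st,ce=cv2.connectedComponentsWithStats(B.astype(np.uint8))
    for i in range(1,n):
        if st[i,4]>80:
            c=P[l==i][:,:2].mean(0);m=near(P,c,.09)&(abs(Z-np.median(Z[l==i])+.005)<.009)&((hsv[...,2]>140)&(hsv[...,1]<60)|(l==i))
            print("blue",*pca(P,l==i),np.median(Z[l==i]),"whole",*pca(P,m))
E
python3 - <<'E'
from h import *
s=manip.observe();print(s["t"],s["ee_pos"],s["joint_positions"])
p=cap("wrist");bars(p)
for d in manip.place_of(p,"bar1")[:5]: print(round(d["score"],2),W(p,d["at"]))
E
```

```text
16.95 [ 0.5396 -0.1905  0.1631] [-0.3422  0.3339  1.8011  0.0005  1.0077 -0.284 ]
0.76 [ 0.4174 -0.1919  0.0112]
0.56 [ 0.5408 -0.191   0.0128]
```

```bash
sed -i 's/abs(hsv\[...,0\]-110)<12)&(hsv\[...,1\]>130)&(Z>.02)/abs(hsv[...,0]-110)<14)\&(hsv[...,1]>110)\&(Z>.01)/' h.py; python3 - <<'E'
from h import *
p=cap("wrist","w5.png");bars(p)
P=cloud(p,True);m=near(P,(.54,-.19),.012);h=cv2.cvtColor(p["pixels"],cv2.COLOR_BGR2HSV);print(m.sum(),P[m][::150],h[m][::150])
E
```

```text
3124 [[ 0.539  -0.1781  0.0237]
 [ 0.5336 -0.1866  0.0247]
 [ 0.5401 -0.1928  0.0255]
 [ 0.5396 -0.2008  0.0259]
 [ 0.5458 -0.181   0.249 ]
 [ 0.5422 -0.1816  0.2493]
 [ 0.5434 -0.181   0.2514]
 [ 0.5462 -0.1807  0.2531]
 [ 0.5345 -0.1806  0.2542]
 [ 0.536  -0.1808  0.2553]
 [ 0.5378 -0.1798  0.2574]
 [ 0.5383 -0.181   0.2575]
 [ 0.5384 -0.18    0.2596]
 [ 0.5392 -0.1799  0.2607]
 [ 0.537  -0.1807  0.2611]
 [ 0.5379 -0.1802  0.2626]
 [ 0.5382 -0.1807  0.2633]
 [ 0.5367 -0.1804  0.2646]
 [ 0.5352 -0.1799  0.266 ]
 [ 0.5458 -0.1796  0.2673]
 [ 0.544  -0.1806  0.2674]] [[106 150 155]
 [106 150 156]
 [106 152 156]
 [106 151 155]
 [110  26  30]
 [ 90  18  29]
 [ 90  41  25]
 [113  31  33]
 [ 84  40  32]
 [126  35  36]
 [113  29  35]
 [105  15  33]
 [105  19  27]
 [ 90  23  33]
 [ 75  18  28]
 [113  27  38]
 [110  26  30]
 [ 90  18  29]
 [ 90  31  33]
 [110  23  33]
 [ 90  26  29]]
```

View pics/w5.png

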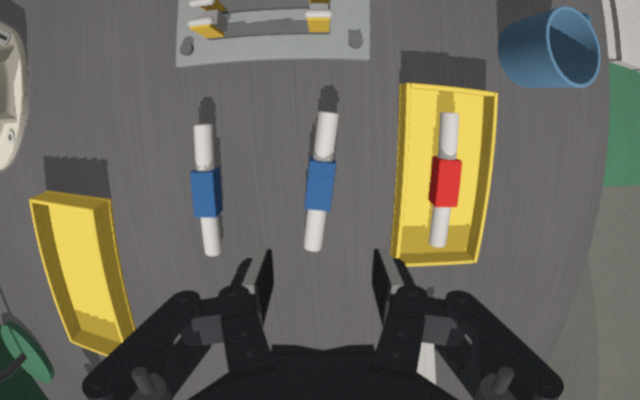

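The bar is at px (320,185), between the fingers. The blue mask failed on uint8 wrap-around, so I'll fix that.

```bash
sed -i 's/abs(hsv\[...,0\]-110)/abs(hsv[...,0].astype(int)-110)/' h.py; python3 - <<'E'
from h import *
p=cap("wrist");bars(p);go(.5405,-.191,-.006,80)
E
```

```text
blue [ 0.5379 -0.1883] 80.28351362944863 0.047398167794849316 0.024616368267467464 1239 0.025229588576236583 whole [ 0.5378 -0.1886] 80.04211053475505 0.13965351843331744 0.023910191176229667 2857
blue [ 0.4175 -0.1896] 85.19389823275414 0.04722635343300986 0.025305087779286695 1195 0.02488611251952194 whole [ 0.4176 -0.1902] 85.69789419387703 0.13961973079112652 0.02476677123572653 2498
go [-0.001   0.0007  0.1698] turn 6.7517843641294775 alt -173.2482156358705 q6 -0.28439090408417145
```

Call:
drive_tool(deltas=[[0.002,-0.002,0.03,6.7,60],[0.002,-0.002,0.06,6.7,60],[0.002,-0.002,0.1,6.7,60],[0.002,-0.002,0.13,6.7,60],[0.002,-0.002,0.15,6.7,60],[0.002,-0.002,0.162,6.7,60],[0.002,-0.002,0.168,6.7,60],[0.002,-0.002,0.168,6.7,0],[0.002,-0.002,0.168,6.7,0],[0.002,-0.002,0.168,6.7,0],[0.002,-0.002,0.168,6.7,0],[0.002,-0.002,0.168,6.7,0]])

```text
t: 18.15
ee_pos: [0.5387, -0.1895, -0.0032]
tool_rot: [[0.175, 0.985, 0.002], [0.985, -0.175, -0.001], [-0.0, 0.002, -1.0]]
force: [0.2, 0.2, 5.4]
grip_width: 0.284
finger_force: 60.1
```

Call:
drive_tool(deltas=[[0,0,-0.02,0,0],[0,0,-0.06,0,0],[0,0,-0.1,0,0],[0,0,-0.13,0,0],[0,0,-0.13,0,0],[0,0,-0.13,0,0]])

```text
t: 18.65
ee_pos: [0.5392, -0.1897, 0.1278]
tool_rot: [[0.175, 0.985, 0.005], [0.985, -0.175, -0.002], [-0.001, 0.005, -1.0]]
force: [0.3, 1.1, -2.3]
grip_width: 0.291
finger_force: 59.6
```

```bash
python3 - <<'E'
from h import *
s=manip.observe();print(s["t"],s["ee_pos"],s["grip_width"],s["finger_force"])
go(.4963,-.0205,.12,176.05)
E
```

```text
18.65 [ 0.5392 -0.1897  0.1278] 0.29119318460056326 59.631500244140625
go [ 0.1592 -0.0718  0.0073] turn 83.88855126240344 alt -96.11144873759656 q6 -0.16537569223803894
```

Call:
drive_tool(deltas=[[0.159,-0.071,0,84,0],[0.159,-0.071,0,84,0],[0.159,-0.071,0,84,0],[0.159,-0.071,0,84,0],[0.159,-0.071,0,84,0],[0.159,-0.071,0,84,0],[0.159,-0.071,0,84,0],[0.159,-0.071,0,84,0],[0.159,-0.071,0,84,0],[0.159,-0.071,0,84,0],[0.159,-0.071,0,84,0],[0.159,-0.071,0,84,0]])

```text
t: 19.65
ee_pos: [0.4943, -0.0202, 0.1238]
tool_rot: [[0.997, -0.077, -0.003], [-0.077, -0.997, 0.0], [-0.003, 0.0, -1.0]]
force: [-0.1, 0.8, -2.0]
grip_width: 0.293
finger_force: 59.6
```

Call:
drive_tool(deltas=[[0,0,0.01,0,0],[0,0,0.02,0,0],[0,0,0.02,0,0]])

```text
t: 19.9
ee_pos: [0.4934, -0.0202, 0.1024]
tool_rot: [[0.998, -0.067, -0.005], [-0.067, -0.998, 0.0], [-0.005, 0.0, -1.0]]
force: [-0.9, -0.6, -2.6]
grip_width: 0.289
finger_force: 59.6
```

```bash
cat >> h.py <<'E'
C={4:(.5112,.195),3:(.5062,.1232),2:(.5013,.0514),1:(.4963,-.0205)}
def held(p,save=None):
    s=manip.observe();R=np.array(s["tool_rot"]);e=np.array(s["ee_pos"])
    P=cloud(p,True);Q=(P-e)@R;hsv=cv2.cvtColor(p["pixels"],cv2.COLOR_BGR2HSV)
    B=(abs(hsv[...,0].astype(int)-110)<14)&(hsv[...,1]>110)&(np.hypot(Q[...,0],Q[...,1])<.05)&(abs(Q[...,2])<.06)
    m=B|((hsv[...,2]>140)&(hsv[...,1]<60)&(abs(Q[...,2]+.02)<.022)&(abs(Q[...,1])<.02)&(abs(Q[...,0])<.09))
    print("t",s["t"],"ee",e,"force",s["force"],"grip",s["grip_width"],"block in tool",*pca(Q,B),np.nanmedian(Q[B][:,2]));print("whole",*pca(Q,m),"world",*pca(P,B),np.nanmedian(P[B][:,2]))
E
python3 - <<'E'
from h import *
p=cap("wrist","w6.png");held(p)
P=cloud(p,True);Z=P[...,2];hsv=cv2.cvtColor(p["pixels"],cv2.COLOR_BGR2HSV)
Y=(abs(hsv[...,0].astype(int)-22)<10)&(hsv[...,1]>100)&(Z>.05)&(Z<.08)&near(P,(.505,.09),.2)
n,l,st,ce=cv2.connectedComponentsWithStats(Y.astype(np.uint8))
for i in range(1,n):
    if st[i,4]>25: print("jaw",P[l==i].mean(0),st[i,4])
go(*C[1],.058,176.05)
E
```

```text
t 19.95 ee [ 0.4939 -0.0202  0.1033] force [ 1.0437 -0.1273 -1.4854] grip 0.28742586028015366 block in tool [0.0022 0.0013] 179.479557189921 0.048025000298751924 0.02465093712870916 5024 -0.027508570325502954
whole [0.0128 0.0013] 0.018390338312428867 0.119113688370585 0.024231674999225315 10645 world [ 0.4961 -0.0216] 176.65327938815426 0.047999364723815836 0.024651206558546246 5024 0.1308290519054089
jaw [0.5508 0.0321 0.0607] 277
jaw [ 0.5469 -0.0101  0.0652] 96
jaw [ 0.5471 -0.0396  0.0655] 38
jaw [0.5529 0.0613 0.0655] 79
jaw [0.5554 0.1037 0.059 ] 332
jaw [0.5575 0.1303 0.0524] 70
jaw [0.5572 0.1335 0.0655] 43
jaw [0.5603 0.1755 0.0586] 287
jaw [0.5626 0.2023 0.0539] 85
jaw [0.4638 0.2088 0.054 ] 75
jaw [0.4611 0.1822 0.0583] 229
jaw [0.4596 0.1372 0.0529] 63
jaw [0.4568 0.1105 0.0588] 241
jaw [0.461  0.0663 0.0538] 30
jaw [0.4528 0.039  0.06  ] 203
jaw [0.4582 0.1401 0.0654] 26
jaw [0.4542 0.0681 0.0652] 48
go [0.0026 0.0001 0.0453] turn 0.08346385026459302 alt -179.9165361497354 q6 1.5943795524087432
```

View pics/w6.png

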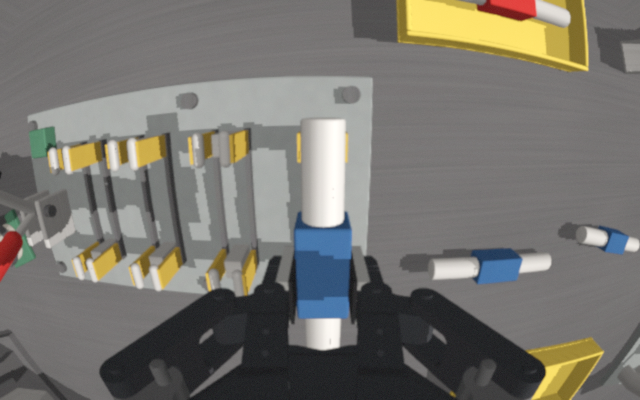

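The held bar (blue block px 323,260) is centred over cradle 1 at yaw -4°. Lowering onto the lips.

Call:
drive_tool(deltas=[[0,-0.001,0.02,0,0],[0,-0.001,0.03,0,0],[0,-0.001,0.036,0,0],[0,-0.001,0.04,0,0],[0,-0.001,0.044,0,0],[0,-0.001,0.047,0,0],[0,-0.001,0.05,0,0],[0,-0.001,0.05,0,0]])

```text
t: 20.62
ee_pos: [0.4963, -0.0195, 0.0558]
tool_rot: [[0.998, -0.07, 0.001], [-0.07, -0.998, -0.0], [0.001, 0.0, -1.0]]
force: [1.3, -0.4, -0.8]
grip_width: 0.288
finger_force: 59.7
```

Call:
drive_tool(deltas=[[-0.002,0,0.0,0,0],[-0.002,0,0.002,0,0],[-0.002,0,0.004,0,0],[-0.002,0,0.006,0,0],[-0.002,0,0.008,0,0],[-0.002,0,0.01,0,0],[-0.002,0,0.01,0,0]])

```text
t: 21.2
ee_pos: [0.4947, -0.0193, 0.046]
tool_rot: [[0.998, -0.07, 0.002], [-0.07, -0.998, -0.0], [0.002, 0.0, -1.0]]
force: [2.7, -2.0, 0.9]
grip_width: 0.288
finger_force: 60.0
```

Call:
drive_tool(deltas=[[0,0,0.002,0,0],[0,0,0.004,0,0],[0,0,0.005,0,0],[0,0,0.006,0,0],[0,0,0.006,0,0]])

```text
t: 21.62
ee_pos: [0.4929, -0.0191, 0.0389]
tool_rot: [[0.997, -0.071, -0.002], [-0.071, -0.997, 0.0], [-0.002, 0.0, -1.0]]
force: [1.1, -1.8, -5.4]
grip_width: 0.288
finger_force: 59.3
```

Call:
drive_tool(deltas=[[0.001,0,0.001,0,0],[0.001,0,0.0015,0,0],[0.001,0,0.0015,0,0]])

```text
t: 21.87
ee_pos: [0.4941, -0.0191, 0.0378]
tool_rot: [[0.997, -0.071, -0.001], [-0.071, -0.997, 0.0], [-0.001, -0.0, -1.0]]
force: [-1.5, -0.2, -2.1]
grip_width: 0.288
finger_force: 59.7
```

```bash
python3 - <<'E'
from h import *
p=cap("wrist");held(p)
t=np.degrees(0)
E
```

```text
t 21.9167 ee [ 0.4941 -0.0191  0.0378] force [-1.9949 -0.9856 -1.8045] grip 0.2831774093658766 block in tool [0.0026 0.0013] 179.64751802834542 0.04801975474815398 0.024608027306243067 5013 -0.028370635084464094
whole [0.0146 0.0016] 0.10203945653412916 0.11639004896657021 0.025151572375973714 11845 world [ 0.4966 -0.0206] 176.2894795812794 0.0480122528092825 0.024607813514724325 5013 0.06614822761095591
```

Call:
drive_tool(deltas=[[0,0,0,0,45],[0,0,0,0,45],[0,0,0,0,45],[0,0,-0.02,0,45],[0,0,-0.05,0,45],[0,0,-0.08,0,60],[0,0,-0.11,0,60],[0,0,-0.14,0,60],[0,0,-0.14,0,60]])

```text
t: 22.67
ee_pos: [0.4983, -0.0192, 0.1837]
tool_rot: [[0.997, -0.071, 0.009], [-0.071, -0.997, -0.0], [0.009, -0.0, -1.0]]
force: [1.3, -0.0, 0.3]
grip_width: 0.601
finger_force: 0.0
```

```bash
cat >> h.py <<'E'
def seat(p,k):
    """heights of block top and rod ends around cradle k"""
    P=cloud(p,True);c=np.array(C[k]);a=np.array([.9976,-.069]);b=np.array([.069,.9976])
    d=P[...,:2]-c;u=d@a;v=d@b;Z=P[...,2]
    for lo,hi in((-.075,-.062),(-.04,-.028),(-.02,.02),(.028,.04),(.062,.075)):
        m=(u>lo)&(u<hi)&(abs(v)<.012)&(Z>.04)&(Z<.09);print(lo,m.sum(),np.percentile(Z[m],90) if m.any() else None)
E
python3 - <<'E'
from h import *
p=cap("wrist");bars(p);seat(p,1)
for n in("top","side"):
  q=cap(n)
  for d in manip.place_of(q,"bar1")[:5]: print(n,round(d["score"],2),W(q,d["at"]))
go(.417,-.191,.12,85.5)
E
```

```text
blue [ 0.4965 -0.0201] 175.78947014115576 0.04724438729210667 0.02440926983099903 1381 0.06612318540414763 whole [0.4971 0.0105] 178.8486515073647 0.1389431007659965 0.09160789641835064 4104
blue [ 0.4219 -0.3821] 74.31332297567961 0.047094276979631415 0.025527131976061608 371 0.02464280941413577 whole [ 0.4219 -0.3831] 76.39745775779488 0.14027713320945345 0.024510978138190916 851
blue [0.4703 0.4011] 18.670912773304337 0.050617429355807354 0.021088774069669372 718 0.07445876369973387 whole [0.4702 0.4011] 19.173110676240725 0.05093725478630333 0.02156109147865449 283
blue [ 0.4178 -0.1892] 85.17468022873298 0.04691048516649994 0.02525549674182461 809 0.024764327201023617 whole [ 0.4179 -0.1896] 85.8257663574664 0.14022191971127812 0.024676434985682658 1787
-0.075 154 0.06292938829832713
-0.04 272 0.0655027858166464
-0.02 1095 0.06705363104772936
0.028 285 0.0637026360099553
0.062 253 0.06323754640558513
top 0.66 [ 0.4915 -0.0167  0.0538]
top 0.63 [ 0.4203 -0.3817  0.0157]
top 0.61 [ 0.421  -0.1889  0.0127]
side 0.77 [ 0.4101 -0.1923  0.0146]
side 0.7 [ 0.4944 -0.0181  0.0563]
side 0.6 [ 0.4166 -0.3854  0.0179]
go [-0.0644  0.1769  0.057 ] turn -89.55754188883502 alt 90.44245811116498 q6 1.5998401306083074
```

Bar 1 sits level and home (block top 66 mm, both rod ends 63 mm). On to the second bar.

Call:
drive_tool(deltas=[[-0.064,0.177,0.02,-89.6,60],[-0.064,0.177,0.02,-89.6,60],[-0.064,0.177,0.02,-89.6,60],[-0.064,0.177,0.02,-89.6,60],[-0.064,0.177,0.02,-89.6,60],[-0.064,0.177,0.02,-89.6,60],[-0.064,0.177,0.02,-89.6,60],[-0.064,0.177,0.04,-89.6,60],[-0.064,0.177,0.06,-89.6,60],[-0.064,0.177,0.06,-89.6,60],[-0.064,0.177,0.06,-89.6,60],[-0.064,0.177,0.06,-89.6,60]])

```text
t: 23.92
ee_pos: [0.4172, -0.1907, 0.1162]
tool_rot: [[0.216, 0.976, -0.003], [0.977, -0.216, 0.002], [0.001, -0.003, -1.0]]
force: [0.0, -0.1, -0.4]
grip_width: 0.602
finger_force: 0.0
```

Call:
drive_tool(deltas=[[0,0,0,-3.5,60],[0,0,0,-3.5,60],[0,0,0,-3.5,60]])

```text
t: 24.17
ee_pos: [0.4177, -0.1909, 0.117]
tool_rot: [[0.164, 0.986, -0.002], [0.986, -0.164, 0.001], [0.001, -0.002, -1.0]]
force: [0.3, -1.0, 0.3]
grip_width: 0.598
finger_force: 0.0
```

```bash
python3 - <<'E'
from h import *
print(manip.observe()["ee_pos"]);p=cap("wrist");bars(p);go(.4177,-.1895,-.006,85.3)
E
```

```text
[ 0.4177 -0.1909  0.117 ]
blue [ 0.4165 -0.1895] 85.14334734900868 0.04763192658167588 0.024624296322957616 1700 0.025219299620728053 whole [ 0.4165 -0.1898] 85.60122532494974 0.1395964520546499 0.023988950937953328 3882
go [ 0.0014 -0.0002  0.1232] turn -4.738048368387766 alt 175.26195163161225 q6 -0.26721830858369305
```

Call:
drive_tool(deltas=[[0.002,-0.001,0.03,-4.8,60],[0.002,-0.001,0.06,-4.8,60],[0.002,-0.001,0.09,-4.8,60],[0.002,-0.001,0.108,-4.8,60],[0.002,-0.001,0.117,-4.8,60],[0.002,-0.001,0.121,-4.8,60],[0.002,-0.001,0.121,-4.8,0],[0.002,-0.001,0.121,-4.8,0],[0.002,-0.001,0.121,-4.8,0],[0.002,-0.001,0.121,-4.8,0],[0.002,-0.001,0.121,-4.8,0]])

```text
t: 25.13
ee_pos: [0.4185, -0.1894, -0.0021]
tool_rot: [[0.078, 0.997, 0.002], [0.997, -0.078, -0.001], [-0.001, 0.002, -1.0]]
force: [-0.0, -0.5, 6.0]
grip_width: 0.285
finger_force: 60.0
```

Call:
drive_tool(deltas=[[0,0,-0.02,0,0],[0,0,-0.06,0,0],[0,0,-0.1,0,0],[0,0,-0.14,0,0],[0,0,-0.14,0,0],[0,0,-0.14,0,0]])

```text
t: 25.63
ee_pos: [0.4194, -0.1898, 0.1395]
tool_rot: [[0.078, 0.997, 0.005], [0.997, -0.078, -0.002], [-0.002, 0.006, -1.0]]
force: [0.3, -0.5, -1.7]
grip_width: 0.287
finger_force: 59.8
```

```bash
python3 - <<'E'
from h import *
s=manip.observe();print(s["t"],s["ee_pos"],s["grip_width"],s["finger_force"]);go(*C[2],.12,176.05)
E
```

```text
25.6333 [ 0.4194 -0.1898  0.1395] 0.2869326319473371 59.77034568786621
go [0.2469 0.0627 0.0193] turn 89.45325904648735 alt -90.54674095351265 q6 -0.3498487950567812
```

Call:
drive_tool(deltas=[[0.247,0.063,0,89.5,0],[0.247,0.063,0,89.5,0],[0.247,0.063,0,89.5,0],[0.247,0.063,0,89.5,0],[0.247,0.063,0,89.5,0],[0.247,0.063,0,89.5,0],[0.247,0.063,0,89.5,0],[0.247,0.063,0,89.5,0],[0.247,0.063,0,89.5,0],[0.247,0.063,0,89.5,0],[0.247,0.063,0,89.5,0],[0.247,0.063,0,89.5,0]])

```text
t: 26.63
ee_pos: [0.4984, 0.0523, 0.135]
tool_rot: [[0.995, 0.102, -0.003], [0.102, -0.995, -0.0], [-0.003, 0.0, -1.0]]
force: [0.6, 0.3, -2.1]
grip_width: 0.284
finger_force: 59.7
```

Call:
drive_tool(deltas=[[0,0,0.02,3.5,0],[0,0,0.04,3.5,0],[0,0,0.05,3.5,0],[0,0,0.05,3.5,0],[0,0,0.05,3.5,0]])

```text
t: 27.05
ee_pos: [0.4988, 0.0521, 0.0859]
tool_rot: [[0.999, 0.047, -0.003], [0.047, -0.999, -0.0], [-0.003, 0.0, -1.0]]
force: [1.0, -0.7, -1.5]
grip_width: 0.288
finger_force: 59.7
```

```bash
python3 - <<'E'
from h import *
p=cap("wrist");held(p);go(*C[2],.056,176.05)
E
```

```text
t 27.1 ee [0.4997 0.0522 0.0868] force [-0.4725 -1.3477 -1.3643] grip 0.28732166050311253 block in tool [0.0006 0.0014] 179.94440219828837 0.04797951003357384 0.024569696922731345 4894 -0.026334375247253926
whole [0.0112 0.0014] 0.10688543244370408 0.11920138361418758 0.024119886834932772 10332 world [0.5003 0.0508] 2.746027421538912 0.04796912286703746 0.024569079485815017 4894 0.11310021847410409
go [0.0016 0.0009 0.0308] turn 6.640646044397869 alt -173.35935395560213 q6 1.624945562241546
```

Call:
drive_tool(deltas=[[0,0,0.008,6.6,0],[0,0,0.016,6.6,0],[0,0,0.022,6.6,0],[0,0,0.025,6.6,0],[0,0,0.025,6.6,0]])

```text
t: 27.52
ee_pos: [0.4994, 0.0522, 0.0615]
tool_rot: [[0.998, -0.066, -0.001], [-0.066, -0.998, -0.0], [-0.001, 0.0, -1.0]]
force: [1.3, 1.1, -1.7]
grip_width: 0.287
finger_force: 59.7
```

```bash
python3 - <<'E'
from h import *
p=cap("wrist");held(p);go(*C[2],.039,176.05)
E
```

```text
t 27.5667 ee [0.4997 0.0522 0.0618] force [ 0.4041 -0.5459 -1.7701] grip 0.2882497444086546 block in tool [0.0014 0.0013] 0.5185517264541204 0.04771651255089174 0.024765203178045127 4909 -0.02687607256888829
whole [0.011  0.0015] 0.16646790132094225 0.12070746585548967 0.024809887411775755 10962 world [0.501  0.0508] 175.65281905637815 0.047707504757200564 0.024765638650483823 4909 0.08867574910111664
go [0.0017 0.0007 0.0228] turn 0.12240828182109453 alt -179.8775917181789 q6 1.738743329430995
```

Call:
drive_tool(deltas=[[0,-0.0005,0.003,0,0],[0,-0.0005,0.006,0,0],[0,-0.0005,0.009,0,0],[0,-0.0005,0.012,0,0],[0,-0.0005,0.015,0,0],[0,-0.0005,0.018,0,0],[0,-0.0005,0.02,0,0],[0,-0.0005,0.021,0,0],[0,-0.0005,0.022,0,0],[0,-0.0005,0.022,0,0]])

```text
t: 28.4
ee_pos: [0.4994, 0.0527, 0.0395]
tool_rot: [[0.998, -0.068, -0.001], [-0.068, -0.998, -0.0], [-0.001, 0.0, -1.0]]
force: [0.1, -1.1, -6.6]
grip_width: 0.289
finger_force: 59.3
```

```bash
python3 - <<'E'
from h import *
p=cap("wrist");held(p)
E
```

```text
t 28.45 ee [0.4994 0.0527 0.0396] force [ 0.5642 -1.454  -6.7373] grip 0.2895392589110986 block in tool [0.0016 0.0013] 0.06776974891718623 0.047941274206380544 0.024576712047495897 4891 -0.027158046386299303
whole [0.0132 0.0016] 0.042332167742330284 0.11666988836524472 0.025281282418402475 11721 world [0.5009 0.0513] 176.01735613838383 0.047931758445434625 0.024576987502265436 4891 0.0667129271451187
```

Call:
drive_tool(deltas=[[0,0,0.0005,0,0],[0,0,0.001,0,0],[0,0,0.001,0,0]])

```text
t: 28.7
ee_pos: [0.4995, 0.0527, 0.039]
tool_rot: [[0.998, -0.068, -0.001], [-0.068, -0.998, -0.0], [-0.001, 0.0, -1.0]]
force: [-1.3, -1.0, -2.5]
grip_width: 0.287
finger_force: 59.8
```

Call:
drive_tool(deltas=[[0,0,0.0005,0,0],[0,0,0.0005,0,0],[0,0,0.0005,0,45],[0,0,0,0,45],[0,0,0,0,45],[0,0,-0.02,0,45],[0,0,-0.05,0,45],[0,0,-0.08,0,60],[0,0,-0.11,0,60],[0,0,-0.14,0,60],[0,0,-0.14,0,60],[0,0,-0.14,0,60]])

```text
t: 29.7
ee_pos: [0.5013, 0.053, 0.1808]
tool_rot: [[0.998, -0.068, 0.004], [-0.068, -0.998, 0.001], [0.004, -0.001, -1.0]]
force: [-0.1, 0.5, -0.1]
grip_width: 0.598
finger_force: 0.0
```

```bash
python3 - <<'E'
from h import *
s=manip.observe();print(s["t"],s["ee_pos"],s["force"])
p=cap("wrist");bars(p);seat(p,2);seat(p,1)
q=cap("top")
for d in manip.place_of(q,"bar1")[:5]: print(round(d["score"],2),W(q,d["at"]))
go(.421,-.383,.12,75.5)
E
```

```text
29.7 [0.5013 0.053  0.1808] [-0.1474  0.5473 -0.1056]
blue [ 0.4967 -0.0193] 177.10722735186582 0.047080183258812545 0.02436403928923255 1447 0.06599311198435098 whole [0.5031 0.0132] 176.03587353364026 0.12999171901491166 0.09283495294048455 5005
blue [0.501  0.0509] 175.67752822121096 0.04739971737638626 0.024489534461835244 1422 0.06612416040742741 whole [0.5007 0.0499] 175.26935019332308 0.13812908830106543 0.15550276004508667 5385
blue [ 0.4221 -0.3813] 72.23257381584166 0.04733210181309133 0.02597050688057296 271 0.024617166893859788 whole [ 0.4217 -0.383 ] 76.21593271116043 0.14157645406927832 0.024121799152746187 639
blue [0.4706 0.4012] 17.190494088980046 0.05091746885106989 0.01966576682890346 1000 0.07130126525834157 whole [0.4707 0.4014] 17.497624728982544 0.05106015360450006 0.01943878960277972 394
-0.075 172 0.06327694853219357
-0.04 278 0.06485787543507777
-0.02 1135 0.06704933187653897
0.028 276 0.06346117220851419
0.062 230 0.06342586823920678
-0.075 32 0.06320931173583226
-0.04 254 0.0651131492101488
-0.02 1028 0.06696394511631786
0.028 268 0.0631999778056764
0.062 234 0.06322713089541067
0.67 [ 0.4943 -0.0173  0.0555]
0.65 [0.5064 0.0535 0.0563]
go [-0.048   0.44    0.0581] turn -79.42503817773317 alt 100.57496182226683 q6 1.741460670678428
```

Bar 2 is home as well. Third bar.

Call:
drive_tool(deltas=[[-0.048,0.44,0.0,-79.4,60],[-0.048,0.44,0.0,-79.4,60],[-0.048,0.44,0.0,-79.4,60],[-0.048,0.44,0.0,-79.4,60],[-0.048,0.44,0.0,-79.4,60],[-0.048,0.44,0.0,-79.4,60],[-0.048,0.44,0.0,-79.4,60],[-0.048,0.44,0.0,-79.4,60],[-0.048,0.44,0.03,-79.4,60],[-0.048,0.44,0.06,-79.4,60],[-0.048,0.44,0.06,-79.4,60],[-0.048,0.44,0.06,-79.4,60]])

```text
t: 30.85
ee_pos: [0.4209, -0.3825, 0.1177]
tool_rot: [[0.27, 0.963, -0.001], [0.963, -0.27, 0.001], [0.001, -0.002, -1.0]]
force: [1.3, 0.0, 0.6]
grip_width: 0.598
finger_force: 0.0
```

Call:
drive_tool(deltas=[[0,0,0,0,60],[0,0,0,0,60]])

```text
t: 31.02
ee_pos: [0.4203, -0.3818, 0.1169]
tool_rot: [[0.279, 0.96, -0.004], [0.96, -0.279, 0.003], [0.002, -0.004, -1.0]]
force: [-0.2, -0.1, -0.1]
grip_width: 0.597
finger_force: 0.0
```

```bash
python3 - <<'E'
from h import *
s=manip.observe();print(s["ee_pos"],s["grip_width"],s["joint_positions"]);p=cap("wrist");bars(p);go(.421,-.382,-.005,75.8)
E
```

```text
[ 0.4203 -0.3818  0.1169] 0.5967174419692222 [-0.7402  0.3877  1.8428  0.      0.9159 -0.4572]
blue [ 0.4204 -0.383 ] 76.59079000852695 0.0477341541277717 0.02451447559130819 1694 0.025209022428526004 whole [ 0.4203 -0.3833] 76.48938756923872 0.1397920228756117 0.023964450614679944 3850
go [-0.0013  0.0007  0.1228] turn -2.015564059810771 alt 177.98443594018923 q6 -0.45544079127645637
```

Call:
drive_tool(deltas=[[0,0.0005,0.03,-2.6,60],[0,0.0005,0.06,-2.6,60],[0,0.0005,0.09,-2.6,60],[0,0.0005,0.108,-2.6,60],[0,0.0005,0.117,-2.6,60],[0,0.0005,0.121,-2.6,60],[0,0.0005,0.121,-2.6,0],[0,0.0005,0.121,-2.6,0],[0,0.0005,0.121,-2.6,0],[0,0.0005,0.121,-2.6,0],[0,0.0005,0.121,-2.6,0]])

```text
t: 31.98
ee_pos: [0.4234, -0.3819, 0.0001]
tool_rot: [[0.232, 0.973, 0.002], [0.973, -0.232, -0.001], [-0.001, 0.002, -1.0]]
force: [-0.3, 2.2, 8.0]
grip_width: 0.288
finger_force: 60.2
```

Call:
drive_tool(deltas=[[0,0,-0.02,0,0],[0,0,-0.06,0,0],[0,0,-0.1,0,0],[0,0,-0.14,0,0],[0,0,-0.14,0,0],[0,0,-0.14,0,0]])

```text
t: 32.48
ee_pos: [0.424, -0.3828, 0.1416]
tool_rot: [[0.232, 0.973, 0.004], [0.973, -0.232, -0.004], [-0.003, 0.005, -1.0]]
force: [0.7, 0.2, -3.2]
grip_width: 0.288
finger_force: 59.8
```

```bash
python3 - <<'E'
from h import *
s=manip.observe();print(s["t"],s["ee_pos"],s["grip_width"],s["finger_force"]);go(*C[3],.138,176.05)
E
```

```text
32.4833 [ 0.424  -0.3828  0.1416] 0.2880662535836539 59.839428663253784
go [ 0.5113 -0.0376  0.0019] turn 80.5213093520627 alt -99.4786906479373 q6 -0.5025423349457371
```

Call:
drive_tool(deltas=[[0.511,-0.0375,0,80.5,0],[0.511,-0.0375,0,80.5,0],[0.511,-0.0375,0,80.5,0],[0.511,-0.0375,0,80.5,0],[0.511,-0.0375,0,80.5,0],[0.511,-0.0375,0,80.5,0],[0.511,-0.0375,0,80.5,0],[0.511,-0.0375,0,80.5,0],[0.511,-0.0375,0,80.5,0],[0.511,-0.0375,0,80.5,0],[0.511,-0.0375,0,80.5,0],[0.511,-0.0375,0,80.5,0]])

```text
t: 33.48
ee_pos: [0.4938, 0.0622, 0.1371]
tool_rot: [[1.0, -0.012, -0.003], [-0.012, -1.0, -0.0], [-0.003, 0.0, -1.0]]
force: [1.5, -0.6, -2.9]
grip_width: 0.284
finger_force: 59.8
```

```bash
python3 - <<'E'
from h import *
s=manip.observe();print(s["t"],s["ee_pos"],s["grip_width"],s["finger_force"]);go(*C[3],.1,176.05)
E
```

```text
33.4833 [0.4938 0.0622 0.1371] 0.28400308879032465 59.773056507110596
go [ 0.0117 -0.0612  0.0371] turn 3.23676673073993 alt -176.76323326926007 q6 1.7056225303710995
```

Call:
drive_tool(deltas=[[0.01,-0.058,0,2.5,0],[0.01,-0.058,0,2.5,0],[0.01,-0.058,0.02,2.5,0],[0.01,-0.058,0.04,2.5,0],[0.01,-0.058,0.05,2.5,0],[0.01,-0.058,0.05,2.5,0],[0.01,-0.058,0.05,2.5,0]])

```text
t: 34.07
ee_pos: [0.5046, 0.118, 0.0877]
tool_rot: [[0.999, -0.051, -0.003], [-0.051, -0.999, -0.001], [-0.003, 0.001, -1.0]]
force: [0.5, -0.7, -2.3]
grip_width: 0.289
finger_force: 59.8
```

```bash
python3 - <<'E'
from h import *
p=cap("wrist");held(p);go(*C[3],.061,176.05)
E
```

```text
t 34.1167 ee [0.5054 0.1182 0.0886] force [ 0.4435  0.3803 -1.2778] grip 0.28367971867375313 block in tool [-0.0015  0.0014] 179.97047210452675 0.04808747397013894 0.024579130338407515 4728 -0.024166383900788735
whole [0.0092 0.0015] 179.9504872508982 0.11923473774567728 0.0241259642606211 10062 world [0.5039 0.1168] 177.09860793787973 0.048082554819197154 0.024579028019033777 4728 0.11279796832669708
go [ 0.0005 -0.0051  0.0276] turn 1.019735523128901 alt -178.9802644768711 q6 1.8487552349877938
```

Call:
drive_tool(deltas=[[0.0015,-0.0065,0.006,1,0],[0.0015,-0.0065,0.014,1,0],[0.0015,-0.0065,0.021,1,0],[0.0015,-0.0065,0.024,1,0],[0.0015,-0.0065,0.024,1,0]])

```text
t: 34.53
ee_pos: [0.5068, 0.1245, 0.0641]
tool_rot: [[0.998, -0.068, -0.001], [-0.068, -0.998, -0.0], [-0.001, 0.0, -1.0]]
force: [0.4, 0.2, -2.3]
grip_width: 0.288
finger_force: 59.9
```

```bash
python3 - <<'E'
from h import *
p=cap("wrist");held(p);go(*C[3],.0412,176.05)
E
```

```text
t 34.5833 ee [0.507  0.1246 0.0644] force [ 0.4513  0.8669 -2.2942] grip 0.2849113532797021 block in tool [-0.0008  0.0014] 0.6963161746271567 0.04807172841074356 0.024776067947269644 4720 -0.02466389055109659
whole [0.0091 0.0019] 0.22912824648676633 0.120772026796796 0.02509911244863766 10519 world [0.5061 0.1233] 175.4093673857936 0.048069032298761374 0.024775549138702523 4720 0.08910952470487396
go [-0.0007  0.0015  0.0232] turn 0.05792092023412465 alt -179.94207907976588 q6 1.876917361996344
```

Aligned to 0.1 mm by camera; press in.

Call:
drive_tool(deltas=[[0,0,0.003,0,0],[0,0,0.006,0,0],[0,0,0.009,0,0],[0,0,0.012,0,0],[0,0,0.015,0,0],[0,0,0.018,0,0],[0,0,0.02,0,0],[0,0,0.022,0,0],[0,0,0.0225,0,0],[0,0,0.0225,0,0]])

```text
t: 35.42
ee_pos: [0.5068, 0.1248, 0.0417]
tool_rot: [[0.998, -0.068, -0.001], [-0.068, -0.998, -0.0], [-0.001, 0.0, -1.0]]
force: [1.1, -1.9, -6.3]
grip_width: 0.285
finger_force: 59.4
```

```bash
python3 - <<'E'
from h import *
p=cap("wrist");held(p)
E
```

```text
t 35.4667 ee [0.5068 0.1248 0.0417] force [ 0.6069 -2.3468 -7.9941] grip 0.28913342721987617 block in tool [-0.0005  0.0013] 0.01892560415572575 0.047877046453502416 0.024553487466275725 4679 -0.02502410416281075
whole [0.0114 0.0018] 0.16961934125987455 0.11672427166702183 0.025796655504140505 11396 world [0.5062 0.1235] 176.08590977297024 0.047866758337473406 0.024552756657624367 4679 0.06675946094335722
```

Call:
drive_tool(deltas=[[0,0,0.0005,0,0],[0,0,0.001,0,0],[0,0,0.001,0,0]])

```text
t: 35.72
ee_pos: [0.5071, 0.125, 0.0412]
tool_rot: [[0.998, -0.068, -0.001], [-0.068, -0.998, -0.0], [-0.001, 0.0, -1.0]]
force: [-0.8, -1.7, -4.0]
grip_width: 0.288
finger_force: 59.8
```

Call:
drive_tool(deltas=[[0,0,0.0005,0,0],[0,0,0.0007,0,0],[0,0,0.0007,0,45],[0,0,0,0,45],[0,0,0,0,45],[0,0,-0.02,0,45],[0,0,-0.05,0,45],[0,0,-0.08,0,60],[0,0,-0.11,0,60],[0,0,-0.15,0,60],[0,0,-0.15,0,60],[0,0,-0.15,0,60]])

```text
t: 36.72
ee_pos: [0.5093, 0.1255, 0.1938]
tool_rot: [[0.998, -0.068, 0.006], [-0.068, -0.998, 0.002], [0.006, -0.002, -1.0]]
force: [0.1, 0.0, -0.4]
grip_width: 0.599
finger_force: 0.0
```

```bash
python3 - <<'E'
from h import *
s=manip.observe();print(s["t"],s["ee_pos"],s["force"])
p=cap("wrist","w7.png");bars(p)
for k in(1,2,3): seat(p,k)
for q in (p,cap("side","s2.png"),cap("top")):
  for n in("bar1","clamp_tip","clamp_pivot"):
    for d in manip.place_of(q,n)[:4]: print(n,round(d["score"],2),W(q,d["at"]))
E
```

```text
36.7167 [0.5093 0.1255 0.1938] [ 0.1328  0.0289 -0.3797]
blue [0.8231 0.5953] 113.06574095455845 0.15359334621323778 0.10592534389325446 2060 0.03754258124498963 whole [0.809  0.5711] 90.07066793225967 0.12165671765309366 0.11370518870290369 781
blue [0.5064 0.1233] 175.78246882663296 0.047084713946678576 0.024663090311685315 1301 0.06613115893293925 whole [0.5063 0.1217] 173.24700061593182 0.13860462859010358 0.15387395725200287 4991
blue [0.5012 0.0523] 177.35225011002032 0.0472489175225337 0.025674832314434855 1379 0.06596485961173276 whole [0.5048 0.0535] 85.08618353120171 0.1573925478751445 0.1307532551170438 5516
blue [ 0.4967 -0.0191] 176.76234820992323 0.047249660360810714 0.024865075256977558 1312 0.06570716412404853 whole [0.4974 0.0141] 179.5457521840913 0.1378163764739252 0.0959852923272268 4201
blue [0.4723 0.4018] 22.038949306909075 0.05083593906805392 0.019438760938915906 1049 0.07137446372640988 whole [0.472  0.4026] 22.40547928050094 0.05078451498731266 0.02077708231946274 411
-0.075 128 0.06278400411582455
-0.04 226 0.06474371110891664
-0.02 765 0.06686377303022487

[... 236 characters left out ...]
7434
-0.04 254 0.06444683040734425
-0.02 1028 0.06704622763178752
0.028 268 0.06326130701015831
0.062 234 0.06319378825289151
bar1 0.84 [ 0.5014 -0.0244  0.0533]
bar1 0.64 [0.503  0.0484 0.0506]
bar1 0.63 [0.4995 0.1236 0.0525]
clamp_tip 0.75 [0.4805 0.2751 0.1339]
clamp_pivot 0.57 [0.516  0.2737 0.0454]
bar1 0.93 [0.4964 0.0478 0.0569]
bar1 0.79 [0.5032 0.125  0.0573]
bar1 0.58 [ 0.4913 -0.0204  0.0542]
clamp_tip 0.79 [0.4797 0.2733 0.1359]
clamp_pivot 0.85 [0.5128 0.2707 0.0485]
bar1 0.7 [ 0.4961 -0.0202  0.057 ]
bar1 0.68 [ 0.7761 -0.0456  0.0025]
bar1 0.64 [0.5013 0.0527 0.0554]
bar1 0.48 [0.5075 0.1226 0.0578]
clamp_tip 0.56 [0.477  0.2749 0.1331]
clamp_pivot 0.79 [0.5169 0.2692 0.0527]
```

View pics/s2.png

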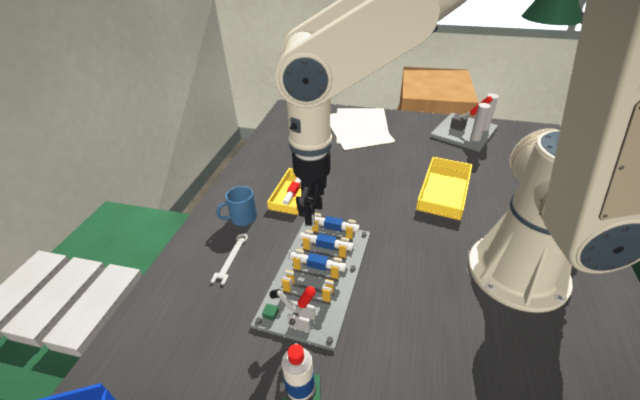

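All three bars sit level in cradles 1–3 (about px 330,222 / 325,243 / 318,264), with no fourth bar in view. The handle is still near open at px (305,297). Now the clamp.

Call:
drive_tool(deltas=[[-0.103,-0.147,0,0,0],[-0.103,-0.147,0,0,0],[-0.103,-0.147,0,0,0],[-0.103,-0.147,0,0,0],[-0.103,-0.147,0,0,0],[-0.103,-0.147,0,0,0],[-0.103,-0.147,0.03,0,0],[-0.103,-0.147,0.06,0,0],[-0.103,-0.147,0.09,0,0],[-0.103,-0.147,0.1,0,0],[-0.103,-0.147,0.1,0,0],[-0.103,-0.147,0.1,0,0]])

```text
t: 38.32
ee_pos: [0.4151, 0.2782, 0.0916]
tool_rot: [[0.998, -0.069, -0.0], [-0.069, -0.998, -0.0], [-0.0, 0.001, -1.0]]
force: [-0.3, -0.2, -0.0]
grip_width: -0.001
finger_force: 0.0
```

```bash
python3 - <<'E'
from h import *
s=manip.observe();print(s["t"],s["ee_pos"],s["force"],s["grip_width"])
go(.5165+.006,.2718,.088,176.05)
E
```

```text
38.3167 [0.4151 0.2782 0.0916] [-0.2611 -0.1502 -0.0039] -0.0005940351479315314
go [ 0.1076 -0.001   0.0036] turn 0.021529621432080148 alt -179.97847037856792 q6 2.2270212894988264
```

Call:
drive_tool(deltas=[[0.02,-0.001,0.003,0,0],[0.035,-0.001,0.003,0,0],[0.045,-0.001,0.003,0,0],[0.053,-0.001,0.003,0,0],[0.061,-0.001,0.003,0,0],[0.069,-0.001,0.003,0,0],[0.077,-0.001,0.003,0,0],[0.085,-0.001,0.003,0,0],[0.093,-0.001,0.003,0,0],[0.1,-0.001,0.003,0,0],[0.104,-0.001,0.003,0,0],[0.104,-0.001,0.003,0,0]])

```text
t: 39.32
ee_pos: [0.5194, 0.2725, 0.0881]
tool_rot: [[0.998, -0.068, 0.001], [-0.068, -0.998, 0.0], [0.001, -0.0, -1.0]]
force: [-1.6, 0.0, -0.7]
grip_width: -0.004
finger_force: 0.3
```

Call:
drive_tool(deltas=[[0.003,0,0,0,0],[0.006,0,0,0,0],[0.008,0,0,0,0],[0.008,0,0,0,0]])

```text
t: 39.65
ee_pos: [0.5268, 0.272, 0.0883]
tool_rot: [[0.998, -0.068, 0.0], [-0.068, -0.998, 0.0], [0.0, -0.0, -1.0]]
force: [-2.9, 0.4, -0.9]
grip_width: -0.0
finger_force: 1.0
```

Call:
drive_tool(deltas=[[0.002,0,0,0,0],[0.004,0,0,0,0],[0.005,0,0,0,0],[0.005,0,0,0,0]])

```text
t: 39.98
ee_pos: [0.5299, 0.2717, 0.0881]
tool_rot: [[0.998, -0.068, -0.003], [-0.068, -0.998, -0.0], [-0.003, 0.001, -1.0]]
force: [-9.3, 1.8, 3.4]
grip_width: -0.005
finger_force: 5.0
```

Call:
drive_tool(deltas=[[0.001,0,0,0,0],[0.0015,0,0,0,0],[0.0015,0,0,0,0]])

```text
t: 40.23
ee_pos: [0.53, 0.2716, 0.0879]
tool_rot: [[0.998, -0.068, -0.006], [-0.068, -0.998, -0.001], [-0.006, 0.001, -1.0]]
force: [-14.2, 2.3, 6.6]
grip_width: 0.001
finger_force: 7.9
```

Call:
drive_tool(deltas=[[-0.03,0,0,0,0],[-0.07,0,0,0,0],[-0.11,0,0,0,0],[-0.12,0,-0.04,0,0],[-0.12,0,-0.08,0,0],[-0.12,0,-0.12,0,0],[-0.12,0,-0.14,0,0],[-0.12,0,-0.14,0,0]])

```text
t: 40.9
ee_pos: [0.4167, 0.2818, 0.2342]
tool_rot: [[0.998, -0.068, 0.01], [-0.068, -0.998, 0.006], [0.009, -0.007, -1.0]]
force: [0.0, 1.1, 0.3]
grip_width: -0.003
finger_force: 0.0
```

```bash
python3 - <<'E'
from h import *
s=manip.observe();print(s["t"],s["ee_pos"],s["force"])
p=cap("wrist");a=cap("side");t=cap("top")
for q in (p,a,t):
  for n in("bar1","done1","clamp_tip","cap_top"):
    for d in manip.place_of(q,n)[:3]: print(n,round(d["score"],2),W(q,d["at"]))
v=a["pixels"][150:390,200:400];cv2.imwrite("pics/f.png",cv2.resize(np.hstack([v,p["pixels"][80:320,120:440]]),None,fx=1.5,fy=1.5))
E
```

```text
40.9 [0.4167 0.2818 0.2342] [0.0368 1.122  0.3061]
bar1 0.96 [ 0.5009 -0.0241  0.0533]
bar1 0.7 [0.5026 0.0507 0.0474]
bar1 0.61 [0.5053 0.1262 0.0517]
done1 0.72 [ 0.6638 -0.1906  0.0182]
clamp_tip 0.75 [0.5727 0.2644 0.1253]
clamp_tip 0.47 [0.5098 0.1187 0.0547]
cap_top 0.96 [0.4611 0.4196 0.171 ]
bar1 0.91 [0.5006 0.1257 0.0535]
bar1 0.58 [0.4945 0.0499 0.0561]
bar1 0.57 [ 0.4952 -0.0185  0.0547]
done1 0.77 [ 0.6632 -0.1885  0.0166]
clamp_tip 0.65 [0.5699 0.2677 0.1228]
clamp_tip 0.54 [0.5085 0.1938 0.0528]
cap_top 0.7 [0.4637 0.4169 0.1664]
bar1 0.8 [0.5087 0.1245 0.056 ]
bar1 0.64 [ 0.4948 -0.0188  0.0542]
bar1 0.58 [0.5019 0.0525 0.0537]
done1 0.81 [ 0.6641 -0.1929  0.02  ]
clamp_tip 0.63 [0.5662 0.2694 0.1249]
cap_top 0.55 [ 0.7754 -0.0446  0.0015]
```

View pics/f.png

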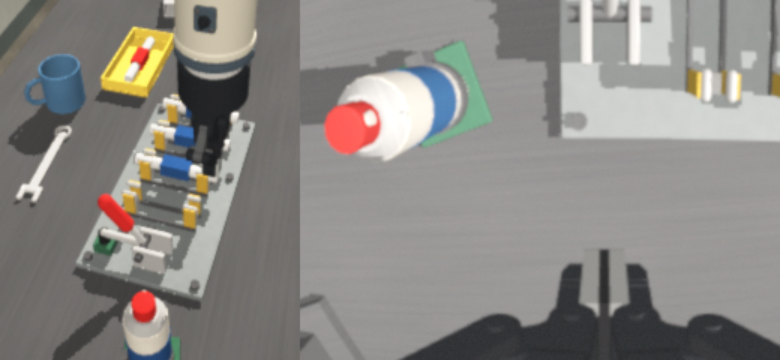

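The handle leans to the far side with its foot on the green pad, and the tip at (0.570, 0.267, 0.124) matches the closed position. The bars, tray bar and cap are all in place, so I'm handing in.

```bash
python3 -c "
from workcell import manip
print(manip.finish_job())"
```

```text
the job is handed in; nothing more can be done
None
```

I handed the job in after about 41 s of robot time: the finished bar lies in the tray, the spray cap was pressed and sprang back, the three blue bars I found (no fourth in view) sit fully home in cradles 1–3, and the clamp is closed; no verdict came back.

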